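# Reverse the double-ended probe cartridge in its clamp jig

### The job

One of the two probe jigs has its double-ended cartridge with the single point facing out over the circuit board: swing that jig's clamp flap well open (past upright), lift the cartridge clear, turn it end for end and lay it back gently, right way up and level in both saddles, so that the two-pronged fork faces out. Then close the flap fully over it. Do not drop the cartridge, leave the other jig, which already shows its fork, alone, and do not knock the things standing about.

Things in the scene. Friction and masses are not known exactly. Their poses are not given: they have to be found in the camera images.
- cartridge: The double-ended probe cartridge that starts with its single point out. 200 long, 140 to 280 g, origin at its middle, +x to the fork end, z up. Grey ribbed grip 48 (x) x 26 (y) x 24 (z) mm centred on the origin; a 12 x 12 mm steel shank runs out of it both ways to x = +70 and -70, then the tips to +100 and -100.
- fork_tip (a point): That cartridge's fork end, midway between the ends of its two prongs, 100 mm from its middle. Fork: steel cross-piece 32 wide (y), 12 high, x = 70 to 78, with two parallel brass prongs 8 mm thick, 24 mm apart, to x = 100.
- point_tip (a point): That cartridge's other end (x = -100): one slim brass point, tapering from 12 mm thick at x = -70 to 3 mm.
- cartridge2: The other cartridge, alike, in the other jig, its fork already out. 200 long, 140 to 280 g, origin at its middle, +x to the fork end, z up. Grey ribbed grip 48 (x) x 26 (y) x 24 (z) mm centred on the origin; a 12 x 12 mm steel shank runs out of it both ways to x = +70 and -70, then the tips to +100 and -100.
- jig: Fixed jig with the first cartridge. Origin on the table, x points out (from the clamp to the circuit board), z up. Base plate x = -95 to 150, 84 wide, 12 thick. Pedestal 16 wide, x = -20 to 20, top z = 33: the grip rests on it, middle then at z = 45. Green board at x = 76 to 148, parts up to z = 24. Hinge upright y = 22 to 28, x = -84 to -30, to z = 59.
- jig_seat (a point): Where a seated cartridge's middle lies in that jig, 45 mm over its origin, axes as the jig's. Two black saddles, x = 30 to 60 (front) and -60 to -30 (rear), 38 wide, tops at z = 53 over the table, with open-topped slots along x for the shank: 20 wide in front, 16 rear, flared at the top, floor at z = 37.5.
- jig2: The other jig, same make, sizes and axes, with the other cartridge. Which jig is left or right varies.
- clamp (a joint): First jig's clamp, rad. Steel flap over the rear saddle; 0 = closed (flat, 4 mm above the shank it traps), grows as it swings up and over to the jig's +y side, stop at 2.1. Axis parallel to the jig's x. Stays where left (friction 0.12 N m, about 3 N at the bar). Plate 54 (x) x 40 (y) x 8 mm, its end up to 105 mm over the table when open. Starts at 0 to 0.25.
- clamp_bar (a point): Middle of that flap's round handle bar: 10 mm thick, parallel to the hinge, 48 long, about 42 free between two thin end posts, gap of 31 mm below it to the plate. Flap closed: x = -57, y = -10, z = 99 of its jig; it turns with the flap, 53 mm from the hinge axis.
- clamp_hinge (a point): Middle of the hinge axis of the first jig's flap: x = -57, y = 25, z = 59 of the jig.
- clamp2 (a joint): The other jig's clamp, rad, made like the first.
- clamp2_bar (a point): Middle of the handle bar of the other jig's flap, made like the first.
- bottle: Closed bottle, 44 mm diameter, 125 high, upright; origin under its centre.
- spool: Dark metal spool standing on end, 52 mm diameter, 50 high; origin under its centre.
- multimeter: Hand multimeter lying on its back, 145 x 72 x 40 mm; origin under its centre.
- screwdriver: Screwdriver lying on the table, 180 long, about 30 thick; handle to its -x.
- tip_cup: Empty aluminium cup, 64 mm diameter at the rim, 70 high; origin under its centre.
- heatsink: Finned aluminium heat sink, 90 x 30 x 30 mm; origin under its centre.
- power_brick: Black power supply brick, 110 x 55 x 35 mm; origin under its centre.
Mind the look-alikes: they are no part of the job. Leave any green or orange look-alike of the cartridge alone.

How it is judged:
By the outcome, as a careful person would: the job done as asked, in the order asked, and still so for the second after the job is handed in, with the robot touching nothing.
It also fails if it takes over 72 s, if anything falls off the work surface, if the arm or the gripper's body presses on something with over 40 N, if the wrist force passes 120 N, or if a joint passes its speed limit or range.

### The arm

A 7-joint arm with a two-finger parallel gripper is mounted at the origin on the work surface. World frame = base frame: x ahead of the robot, y to its left, z up, the work surface at z = 0. Lengths are in m, angles in rad, forces in N, time in s.
With the tool pointing down it reaches from about 0.425 to 0.925 m from the base axis. Payload 6.8 kg.
Tool frame: the origin (TCP) lies at the very end of the fingers, on their centre line; the grasp point (between the pads) lies 19 mm behind it (hold_point_z is the distance from the TCP to the grasp point, in m); z points along the fingers, y is the direction in which the jaws open and shut (so a half turn about z gives the same grasp; the last joint's range is limited). The gripper opens to 85 mm and grips with 20 to 120 N. Pads are 22 mm wide; open, the fingers measure 114 mm over their backs; the gripper's body (76 mm by 85 mm) begins 54 mm behind the grasp point. The pads swing forward as they close: fully open they stand 13 mm farther back than shut.
Start: joints at [-1.218, 0.477, 0.022, 1.555, -0.011, 1.109, -0.083], TCP at [0.3, 0.605, 0.231] pointing down, gripper open.
Joint ranges: [-2.96, 2.96], [-0.34, 2.1], [-1.41, 1.46], [0.24, 2.44], [-1.37, 4.51], [0.17, 1.92], [-2.96, 2.96]. Speed limits (rad/s): [2.39, 2.39, 3.14, 3.14, 3.14, 3.14, 3.14].

### API

Orientations are given as a unit quaternion [w, x, y, z].
In Python, from station import get_obs, read_camera, calibration, hand_in, regions_of, hold_point_z gives the robot as it stands.
- The arm moves only by the tool send_rows, never from a script. Its argument "motion" is text: rows parted by semicolons, each of 7 numbers parted by spaces: the shift along the world's x, y, z in cm, then the turn, a rotation vector about the world's x, y, z in degrees, then the closure, from 0 (fully open) to 1 (shut). In form: dx dy dz rx ry rz fingers; .... A call has 1 to 20 rows; each row shifts and turns the pose as measured when the row begins; what a row does not reach is not made up. A row lasts 1/12 s, in which the tool goes at most 41.7 mm and 7.16 degrees, less where a joint would pass 70% of its speed; a pose out of reach is approached as far as the arm can. A call is refused whole if a number of a shift passes 4.17 or a number of a turn 7.16, either way. A call with a gripper value outside its range is refused whole. The fingers move at their own pace and stop on an object; "newtons" is the grip in N (left out, the last holds). Time passes only in rows, so rows that do not move let the fingers close. It gives the time, the measured TCP pose, the force and the opening at its end, in the units of the state.
- get_obs(): the state, without advancing time (a new reading comes with each control period).
- read_camera(name): name is "scene" or "top" or "wrist"; returns the picture (480x640x3 uint8, red, green, blue); there is no depth.
- calibration(name): a dict with "mtx" (3x3 intrinsics, pixels), "k1" (the pictures are not rectified: a ray, as slopes to the right and down, at radius r is drawn at 1 + k1 r^2 times it, then the intrinsics apply), "R" (3x3) and "t" (3): a world point X has camera coordinates R X + t; the wrist camera has in their place "hand_eye" (4x4, takes a point from camera to tool coordinates, whose origin is the TCP and whose axes are the flange's). Camera axes: x right, y down, z forward; pixel columns grow to the right and rows downward; lengths in m; the calibration is good to about 2 mm. A picture is of the moment at which its call begins: read the wrist's pose just before it. calibration takes no time and is no camera call.
- hand_in(): hands the job in, once; it reports no verdict.
Trained networks look in the newest picture that a camera, given by its name, has taken for a name from the list of things; names that differ only in an ending like _2 or _b are one class to them, and where a whole thing is asked for, a point or a joint stands for the part that bears it (a point fixed in the world has none). Each returns a list of dicts, best first, with "conf" (0 to 1); they miss things now and then, are a little off and sometimes report something else, mostly with a low value. They report only what shows in the picture. A call takes as long as a camera call. They do not tell look-alikes from the thing itself.
- regions_of(thing, camera): "region" (480x640 bool, what is visible of it) and "point" ([column, row] in pixels, amid what is visible of it).
The state is a dict: "t": time; "q": joint angles; "joint_vel": joint speeds; "joint_torque": joint torques, N m; "eef_pos": TCP position; "tool_rot": TCP orientation; "contact_force": force on the tool from outside, world axes, zero at the start; "torque": the same for the moment, N m; "gripper_width": opening from 0.0 (shut) to 1.0 (fully open).
Only numpy, scipy, OpenCV 4.12 (cv2) and the standard library are available. Lean on these libraries where they do the work, as an engineer would, in place of code of your own. Each camera call takes 0.05 s, during which the arm holds its last target.

## Working session

There is one attempt and no reset: what is moved stays moved. The work goes in short steps, Python scripts to look and compute and a tool call to move; the robot and the scene stay as the last step left them, time stands still between calls to the robot, and variables do not carry over. Pictures are saved under pics/ and viewed, and the job is handed in when it is done.

Besides the shell and the picture viewer there is one more tool, called as a command line: name --argument value ..., lists and objects as JSON in quotes. send_rows: Moves the arm, as the interface text tells. Its arguments: {"type":"object","properties":{"motion":{"type":"string"},"newtons":{"type":"number"}},"required":["motion"]}

```bash
ls; mkdir -p pics; python3 - <<'E'
from station import *
import cv2
print(get_obs())
for n in ["scene","top","wrist"]:
    im=read_camera(n); cv2.imwrite(f"pics/{n}0.png",im[:,:,::-1])
    c=calibration(n); print(n,c)
print(hold_point_z)
E
```

```text
pics
{'t': 0.0, 'q': array([-1.21807795,  0.47777571,  0.0223135 ,  1.55647365, -0.0115051 ,
        1.10929665, -0.08307926]), 'joint_vel': array([ 6.33772859e-04,  2.27654058e-04, -7.75389835e-04, -7.76650233e-04,
       -5.64446846e-04,  1.37823051e-03,  7.94015001e-05]), 'joint_torque': array([ 1.06604439e-03, -5.96443355e+01,  1.60802018e+00, -2.81212538e+01,
        1.23307348e-02,  9.13412921e-03,  2.48006552e-05]), 'eef_pos': array([0.29988991, 0.60405049, 0.23033219]), 'tool_rot': array([-1.50227361e-04,  2.28345082e-01,  9.73579832e-01, -9.00409068e-04]), 'contact_force': array([-0.51061516, -0.95629595,  0.21404942]), 'torque': array([0.01126816, 0.01284694, 0.01375905]), 'gripper_width': 1.0012418689437705}
scene {'mtx': array([[551.83136411,   0.        , 316.2649586 ],
       [  0.        , 551.83136411, 237.29571068],
       [  0.        ,   0.        ,   1.        ]]), 'k1': -0.06170547256022428, 'R': array([[ 0.05195665,  0.99862938, -0.00631347],
       [ 0.83922737, -0.04708823, -0.54173805],
       [-0.54129282,  0.02284846, -0.84052366]]), 't': array([-0.08262475
[... 283 characters left out ...]
 [-0.99060826,  0.02714345, -0.13400939],
       [ 0.13426241,  0.00771576, -0.99091577]]), 't': array([0.09718222, 0.49876223, 1.80630477])}
wrist {'mtx': array([[395.29598159,   0.        , 319.32999428],
       [  0.        , 395.29598159, 237.26494721],
       [  0.        ,   0.        ,   1.        ]]), 'k1': -0.055400413523298726, 'hand_eye': array([[-5.67886054e-04, -9.57037915e-01, -2.89962251e-01,
         7.39487001e-02],
       [ 9.99999827e-01, -5.88594417e-04, -1.57909582e-05,
         9.69055565e-04],
       [-1.55557616e-04, -2.89962210e-01,  9.57038083e-01,
        -1.42787892e-01],
       [ 0.00000000e+00,  0.00000000e+00,  0.00000000e+00,
         1.00000000e+00]])}
0.0187
```

View pics/scene0.png

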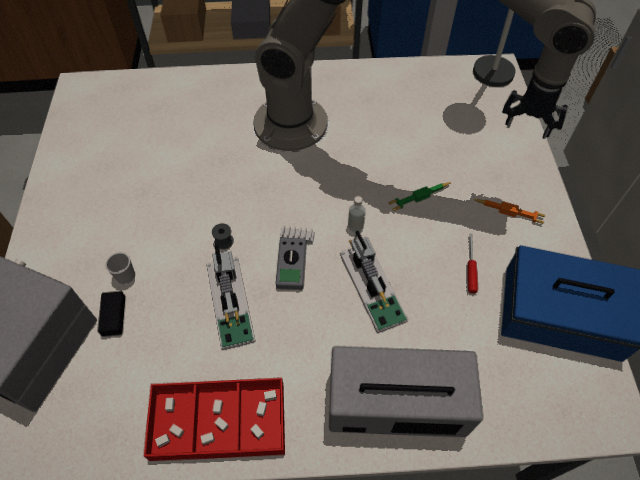

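View pics/top0.png

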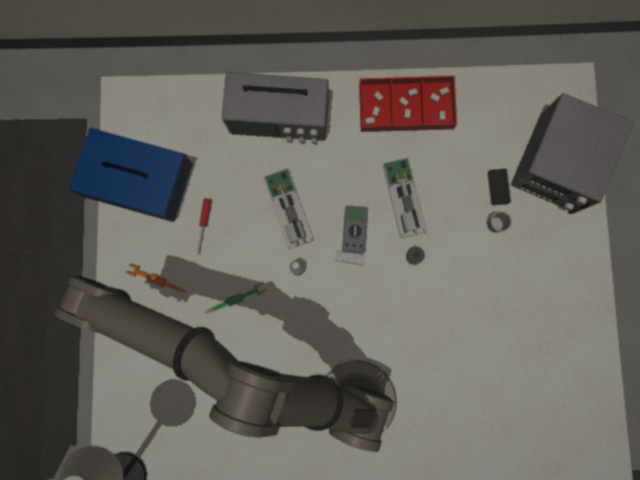

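View pics/wrist0.png

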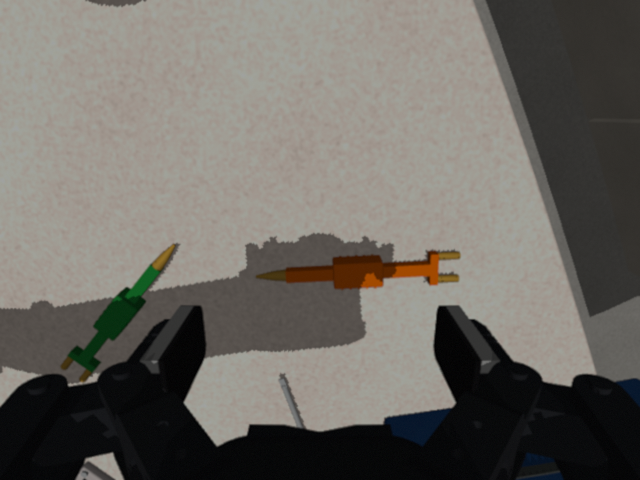

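```bash
python3 - <<'E'
import cv2,numpy as np
s=cv2.imread("pics/scene0.png"); t=cv2.imread("pics/top0.png")
a=cv2.resize(s[215:350,195:275],None,fx=4,fy=4,interpolation=cv2.INTER_CUBIC)
b=cv2.resize(s[215:350,335:415],None,fx=4,fy=4,interpolation=cv2.INTER_CUBIC)
cv2.imwrite("pics/z1.png",np.hstack([a,b]))
a=cv2.resize(t[150:250,255:325],None,fx=5,fy=5,interpolation=cv2.INTER_CUBIC)
b=cv2.resize(t[150:250,370:440],None,fx=5,fy=5,interpolation=cv2.INTER_CUBIC)
cv2.imwrite("pics/z2.png",np.hstack([a,b]))
E
```

```text
(no output)
```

View pics/z1.png

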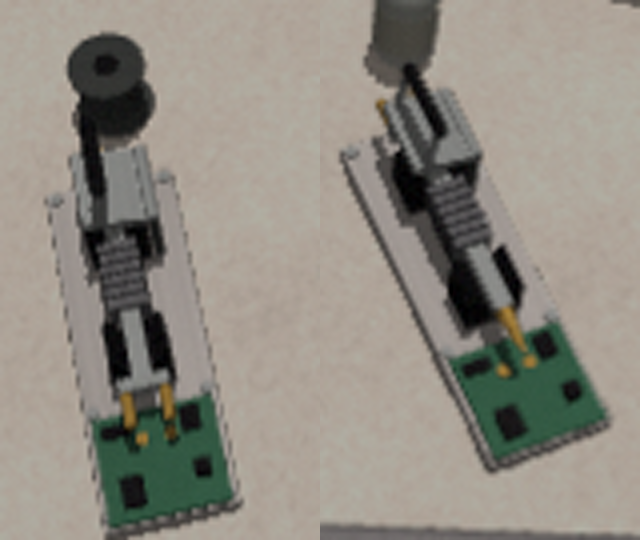

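View pics/z2.png

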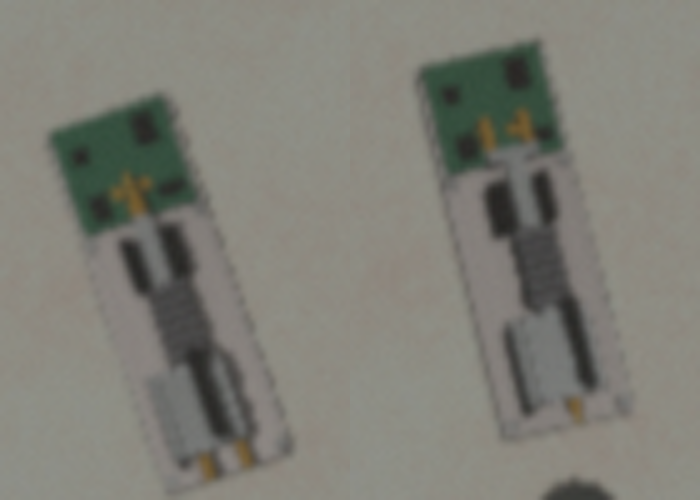

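```bash
cat > h.py <<'E'
import numpy as np, cv2
from scipy.spatial.transform import Rotation as Rn
from scipy.optimize import least_squares
from station import *
def cam(name,obs=None):
    c=calibration(name)
    if name!="wrist": return c["mtx"],c["k1"],np.array(c["R"]),np.array(c["t"])
    o=obs or get_obs(); w,x,y,z=o["tool_rot"]
    T=np.eye(4);T[:3,:3]=Rn.from_quat([x,y,z,w]).as_matrix();T[:3,3]=o["eef_pos"]
    M=np.linalg.inv(T@c["hand_eye"]); return c["mtx"],c["k1"],M[:3,:3],M[:3,3]
def proj(C,P):
    K,k,R,t=C;P=np.atleast_2d(P);Q=P@R.T+t;s=Q[:,:2]/Q[:,2:]
    s=s*(1+k*(s**2).sum(1,keepdims=True)); return s@K[:2,:2].T+K[:2,2]
def back(C,uv,z):
    K,k,R,t=C;uv=np.atleast_2d(np.float64(uv));d=(uv-K[:2,2])/np.diag(K)[:2];s=d.copy()
    for _ in range(20): s=d/(1+k*(s**2).sum(1,keepdims=True))
    r=np.c_[s,np.ones(len(s))]@R; o=-R.T@t
    return o+r*((z-o[2])/r[:,2])[:,None]
def jigfit(obslist,x0):
    # obslist: (C, jig pts (N,3), uv (N,2))
    def f(p):
        c,s=np.cos(p[2]),np.sin(p[2]);R=np.array([[c,-s,0],[s,c,0],[0,0,1]])
        return np.concatenate([(proj(C,J@R.T+[p[0],p[1],0])-uv).ravel() for C,J,uv in obslist])
    r=least_squares(f,x0,loss="soft_l1"); return r.x,r.fun
def j2w(p,P):
    c,s=np.cos(p[2]),np.sin(p[2]);R=np.array([[c,-s,0],[s,c,0],[0,0,1]])
    return np.atleast_2d(P)@R.T+[p[0],p[1],0]
E
python3 - <<'E'
from h import *
T=cam("top");S=cam("scene")
J=np.array([[.15,.042,.012],[.15,-.042,.012],[-.095,-.042,.012],[-.095,.042,.012]])
for nm,o1,a1,o2,a2 in [("L",(255,150),[[50,132],[165,95],[295,445],[165,492]],None,None),("R",(300,150),[[418,72],[540,40],[633,410],[505,440]],None,None)]:
    uv=np.array(o1)+np.array(a1)/5
    W=back(T,uv,.012);print(W.round(3))
    p,r=jigfit([(T,J,uv)],[.7,.1,0]);print(nm,p,r.round(1))
for n in ["bottle","spool","multimeter","heatsink","screwdriver","tip_cup","power_brick"]:
    r=regions_of(n,"top")
    for d in r[:1]:print(n,d["conf"],back(T,[d["point"]],0.03).round(3))
print(get_obs()["t"])
E
```

```text
[[0.699 0.267 0.012]
 [0.721 0.194 0.012]
 [0.495 0.116 0.012]
 [0.468 0.198 0.012]]
L [0.57002346 0.18591525 0.3107647 ] [-1.5 -0.1  0.6 -1.3 -0.1  0.8  0.5  0.3]
[[ 0.728 -0.11   0.012]
 [ 0.746 -0.188  0.012]
 [ 0.507 -0.235  0.012]
 [ 0.491 -0.155  0.012]]
R [ 0.59109576 -0.17723603  0.19555411] [-1.  -0.7  0.4 -0.1  0.5  0.4 -0.1  0.3]
bottle 0.66 [[0.406 0.165 0.03 ]]
spool 0.73 [[ 0.448 -0.197  0.03 ]]
multimeter 0.68 [[ 0.523 -0.016  0.03 ]]
heatsink 0.51 [[0.43  0.016 0.03 ]]
screwdriver 0.84 [[0.577 0.457 0.03 ]]
tip_cup 0.67 [[ 0.522 -0.451  0.03 ]]
power_brick 0.94 [[ 0.644 -0.471  0.03 ]]
0.5
```

send_rows --motion "2.1 -3.5 0.1 0 0 3.7 0;2.1 -3.5 0.1 0 0 3.7 0;2.1 -3.5 0.1 0 0 3.7 0;2.1 -3.5 0.1 0 0 3.7 0;2.1 -3.5 0.1 0 0 3.7 0;2.1 -3.5 0.1 0 0 3.7 0;2.1 -3.5 0.1 0 0 3.7 0;2.1 -3.5 0.1 0 0 3.7 0;2.1 -3.5 0.1 0 0 3.7 0;2.1 -3.5 0.1 0 0 3.7 0;2.1 -3.5 0.1 0 0 3.7 0;2.1 -3.5 0.1 0 0 3.7 0;0 0 0 0 0 0 0;0 0 0 0 0 0 0"

```text
t: 1.67
eef_pos: [0.5506, 0.1707, 0.2455]
tool_rot: [-0.0, -0.179, 0.984, 0.0]
contact_force: [0.0, 1.8, 0.5]
gripper_width: 1.0
```

```bash
python3 - <<'E'
from h import *
o=get_obs();im=read_camera("wrist");cv2.imwrite("pics/w1.png",im[:,:,::-1]);np.save("o1.npy",o,allow_pickle=True)
print(o)
for n in ["clamp_bar","cartridge","jig"]:
  for d in regions_of(n,"wrist")[:3]:print(n,d["conf"],d["point"])
E
```

```text
{'t': 1.6667, 'q': array([-0.4486496 ,  0.30160956,  0.04985107,  1.78376132, -0.0177653 ,
        1.05673719,  1.53799793]), 'joint_vel': array([ 0.08298614,  0.00384135,  0.04865836, -0.01411848,  0.03560239,
       -0.0009076 ,  0.05627031]), 'joint_torque': array([ 2.95940615e+00, -4.80200887e+01,  3.92420322e+00, -2.74427694e+01,
        3.98288984e-01,  1.93952926e-02,  2.57269777e-01]), 'eef_pos': array([0.55063536, 0.17072765, 0.24547801]), 'tool_rot': array([-1.19636447e-04, -1.78788186e-01,  9.83887530e-01,  3.14408429e-04]), 'contact_force': array([0.02407198, 1.81119375, 0.4690735 ]), 'torque': array([0.09551035, 0.01827521, 0.03037219]), 'gripper_width': 1.0004504347547398}
clamp_bar 0.85 [332.2, 172.0]
cartridge 0.74 [587.7, 33.3]
cartridge 0.62 [327.1, 244.4]
jig 0.91 [8.7, 159.4]
```

View pics/w1.png

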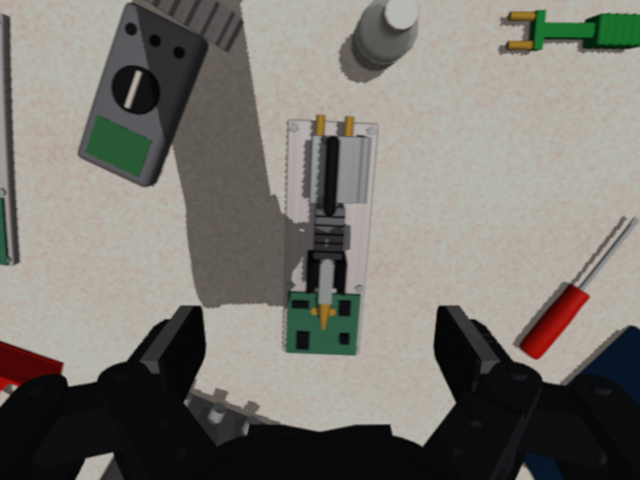

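```bash
python3 - <<'E'
import cv2
s=cv2.imread("pics/w1.png")
cv2.imwrite("pics/w1z.png",cv2.resize(s[105:245,265:395],None,fx=4.2,fy=4.2,interpolation=cv2.INTER_CUBIC))
cv2.imwrite("pics/w1y.png",cv2.resize(s[225:365,265:395],None,fx=4.2,fy=4.2,interpolation=cv2.INTER_CUBIC))
E
```

```text
(no output)
```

View pics/w1z.png

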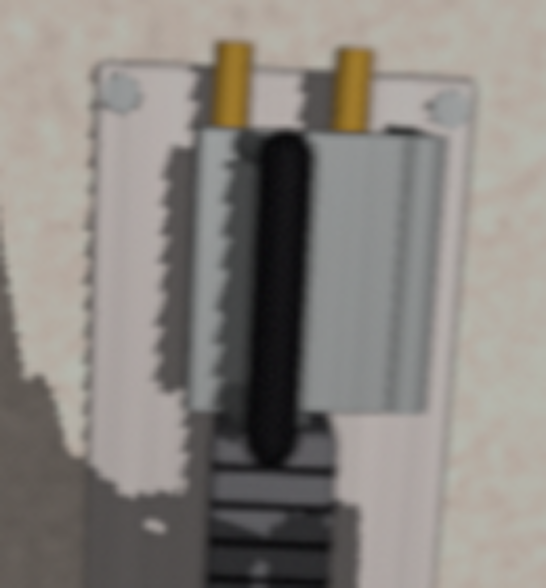

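View pics/w1y.png

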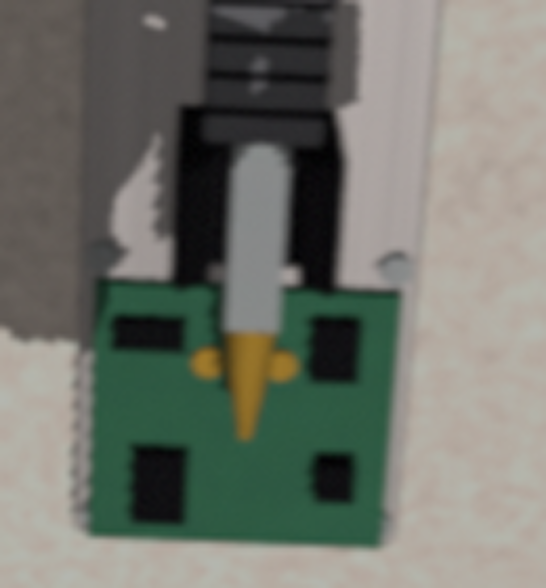

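```bash
cat >> h.py <<'E'
def flap(th,P):  # jig closed coordinates -> open by th
    P=np.atleast_2d(P)-[0,.025,.059]; c,s=np.cos(-th),np.sin(-th)
    return P@np.array([[1,0,0],[0,c,-s],[0,s,c]]).T+[0,.025,.059]
E
python3 - <<'E'
from h import *
o=np.load("o1.npy",allow_pickle=True).item();C=cam("wrist",o)
J=np.array([[-.095,-.042,.012],[-.095,.042,.012],[.15,-.042,.012],[.15,.042,.012]])
uv=np.array([[100,63],[473,80],[72,530],[388,548]])/4.2+[[265,105],[265,105],[265,225],[265,225]]
p,r=jigfit([(C,J,uv)],[.57,.18,.31]);print(p,r.round(2))
bu=np.array([[286,150],[271,450]])/4.2+[265,105]
B=np.array([[-.077,-.010,.099],[-.037,-.010,.099]])
f=lambda a:(proj(C,j2w(p,flap(a[0],B)+[a[1],0,0]))-bu).ravel()
s=least_squares(f,[0.1,0]);print("theta",s.x,s.fun)
# cross-check seat stuff: point tip and plate edge
print(proj(C,j2w(p,[[.1,0,.045],[.024,.013,.057],[.024,-.013,.057]])), np.array([245,440])/4.2+[265,225])
th=s.x[0]
print("bar world",j2w(p,flap(th,[[-.057,-.01,.099]])))
np.save("p.npy",np.r_[p,th])
T=cam("top");
E
```

```text
[0.57075325 0.18786841 0.30856287] [-1.2  -0.67  1.27  0.14 -0.57  1.    0.54 -0.02]
theta [ 0.17970249 -0.00049517] [ 0.17835099  7.62942418  0.47012983 -8.18007354]
[[322.48482605 329.03305234]
 [341.64389051 261.16840517]
 [312.53916372 259.80492044]] [323.33333333 329.76190476]
bar world [[0.51713981 0.16837919 0.10461167]]
```

send_rows --motion "-1.1 -0.1 -3 0 0 -1 0.55;-1.1 -0.1 -3 0 0 -1 0.55;-1.1 -0.1 -3 0 0 -1 0.55;0 0 -1 0 0 0 0.55;0 0 -0.5 0 0 0 0.55;0 0 0 0 0 0 0.55" --newtons 25

```text
t: 2.37
eef_pos: [0.5112, 0.1829, 0.1385]
tool_rot: [0.002, -0.163, 0.987, 0.003]
contact_force: [-0.0, -0.3, -0.7]
gripper_width: 0.452
```

```bash
python3 - <<'E'
from h import *
o=get_obs();im=read_camera("wrist");cv2.imwrite("pics/w2.png",im[:,:,::-1]);
print(o["eef_pos"],Rn.from_quat(np.roll(o["tool_rot"],-1)).as_matrix().round(3),o["gripper_width"])
p=np.load("p.npy");C=cam("wrist",o)
print(proj(C,j2w(p[:3],flap(p[3],[[-.081,-.01,.099],[-.033,-.01,.099]]))))
E
```

```text
[0.51115052 0.18294315 0.13848118] [[-0.947 -0.321  0.003]
 [-0.321  0.947  0.007]
 [-0.005  0.005 -1.   ]] 0.4521739377392983
[[284.55992834 230.31689693]
 [285.44989508 322.32832843]]
```

View pics/w2.png

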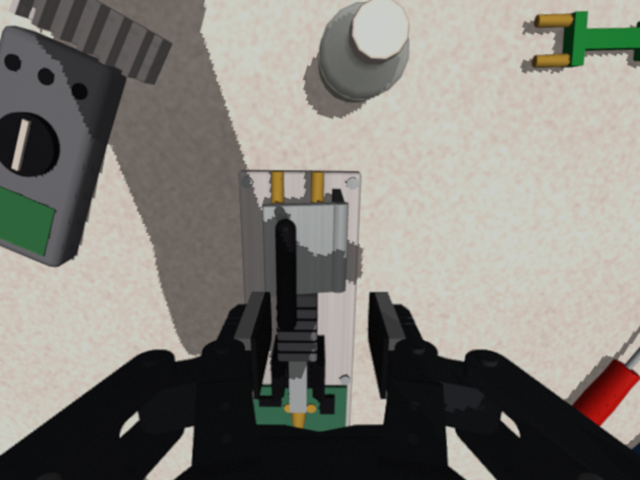

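send_rows --motion "0.5 -1.3 -0.5 0 0 -1 0.55;0 0 0 0 0 0 0.55;0 0 0 0 0 0 0.55"

```text
t: 2.67
eef_pos: [0.5194, 0.1715, 0.1365]
tool_rot: [0.005, -0.154, 0.988, 0.004]
contact_force: [0.6, 1.2, 0.1]
gripper_width: 0.445
```

send_rows --motion "-0.2 -0.3 -1.8 0 0 0 0.55;0 0 -1.8 0 0 0 0.55;0 0 -1 0 0 0 0.55;0 0 0 0 0 0 0.55;0 0 0 0 0 0 0.55"

```text
t: 3.08
eef_pos: [0.5224, 0.1678, 0.0934]
tool_rot: [0.01, -0.152, 0.988, 0.005]
contact_force: [0.7, 0.8, 0.6]
gripper_width: 0.454
```

send_rows --motion "-0.6 0 -0.7 -0.8 1.2 0 0.55;0 0 0 0 0 0 0.8;0 0 0 0 0 0 1;0 0 0 0 0 0 1;0 0 0 0 0 0 1;0 0 0 0 0 0 1" --newtons 25

```text
t: 3.58
eef_pos: [0.5172, 0.1683, 0.088]
tool_rot: [-0.001, -0.152, 0.988, -0.001]
contact_force: [2.1, 0.6, -4.1]
gripper_width: 0.104
```

```bash
python3 - <<'E'
from h import *
o=get_obs();im=read_camera("wrist");cv2.imwrite("pics/w3.png",im[:,:,::-1]);
print(o["eef_pos"],o["contact_force"],o["gripper_width"],Rn.from_quat(np.roll(o["tool_rot"],-1)).as_matrix().round(3))
E
```

```text
[0.51720521 0.16826872 0.08799015] [ 2.11338448  0.64813475 -4.1431284 ] 0.10434633537317907 [[-0.954 -0.301 -0.002]
 [-0.301  0.954 -0.002]
 [ 0.003 -0.001 -1.   ]]
```

View pics/w3.png

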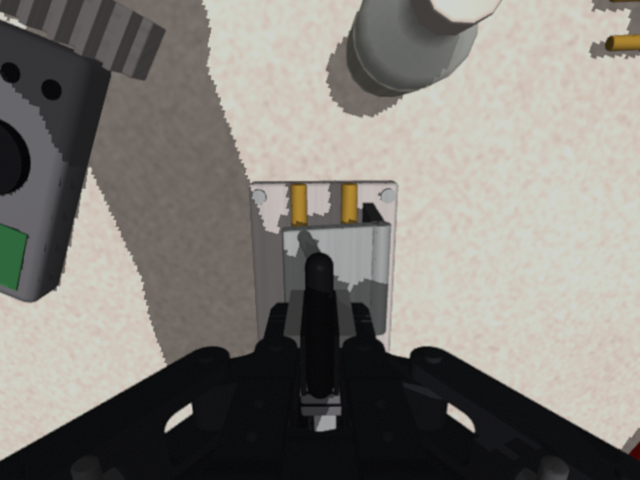

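```bash
cat > arc.py <<'E'
from h import *
import sys
p=np.load("p.npy")
HZ=.0187
def target(th,tau,off=0.0):
    b=flap(th,[[-.057,-.01,.099]])[0]
    t=b+HZ*np.array([0,-np.sin(tau),-np.cos(tau)])
    return j2w(p[:3],t)[0]
def targetR(tau):
    yaw=p[2]
    c,s=np.cos(yaw),np.sin(yaw);ex=np.array([c,s,0]);ey=np.array([-s,c,0])
    z=-ey*np.sin(tau)-np.array([0,0,1])*np.cos(tau); x=-ex; y=np.cross(z,x)
    return np.c_[x,y,z]
def cur():
    o=get_obs();return o,o["eef_pos"],Rn.from_quat(np.roll(o["tool_rot"],-1)).as_matrix()
def est():
    o,e,R=cur();g=e-HZ*R[:,2]
    c,s=np.cos(p[2]),np.sin(p[2]);d=g-[p[0],p[1],0];j=np.array([c*d[0]+s*d[1],-s*d[0]+c*d[1],d[2]])
    th=np.arctan2(.040,-.035)-np.arctan2(j[2]-.059,j[1]-.025)
    r=np.hypot(j[2]-.059,j[1]-.025)
    tau=np.arctan2(-(R[:,2]@[-s,c,0]),-R[2,2])
    print("grasp jig mm",(j*1000).round(1),"theta",th.round(3),"r",(r*1000).round(1),"tau deg",np.degrees(tau).round(1),"F",o["contact_force"].round(1),"w",round(o["gripper_width"],3),"t",o["t"])
    return th,tau
def plan(ths,taus):
    o,e,R=cur();pos=e
    for th,ta in zip(ths,taus):
        t=target(th,ta);Rt=targetR(ta)
        d=(t-pos)*100;rv=np.degrees(Rn.from_matrix(Rt@R.T).as_rotvec());pos=t;R=Rt
        print("%.2f %.2f %.2f %.1f %.1f %.1f"%(*d,*rv))
E
python3 - <<'E'
from arc import *
est()
plan(np.arange(.28,1.0,.1),np.radians(np.arange(3,25,3)))
E
```

```text
grasp jig mm [-57.   -2.4 106.7] theta 0.197 r 55.0 tau deg 0.0 F [ 0.7  0.2 -3.4] w 0.104 t 3.6333
-0.12 0.37 0.05 -2.8 -1.1 0.2
-0.12 0.38 0.21 -2.9 -0.9 0.0
-0.13 0.39 0.16 -2.9 -0.9 -0.0
-0.13 0.41 0.12 -2.9 -0.9 -0.0
-0.13 0.41 0.07 -2.9 -0.9 0.0
-0.13 0.42 0.02 -2.9 -0.9 -0.0
-0.13 0.42 -0.03 -2.9 -0.9 0.0
-0.13 0.41 -0.07 -2.9 -0.9 -0.0
```

send_rows --motion "-0.12 0.37 0.15 -2.8 -1 0 1;-0.12 0.38 0.2 -2.9 -0.9 0 1;-0.13 0.39 0.16 -2.9 -0.9 0 1;-0.13 0.4 0.12 -2.9 -0.9 0 1"

```text
t: 3.97
eef_pos: [0.5147, 0.176, 0.094]
tool_rot: [0.017, -0.146, 0.983, -0.11]
contact_force: [1.4, -3.6, -5.8]
gripper_width: 0.104
```

```bash
python3 - <<'E'
from arc import *
th,tau=est()
plan(np.arange(th+.11,th+1.1,.11),tau+np.radians(np.arange(3,29,3)))
E
```

```text
grasp jig mm [-57.    9.9 112.2] theta 0.442 r 55.3 tau deg 12.8 F [ 1.4 -3.6 -5.8] w 0.104 t 3.9667
-0.16 0.51 -0.06 -2.9 -0.8 0.8
-0.15 0.46 0.09 -2.9 -0.9 0.0
-0.15 0.47 0.04 -2.9 -0.9 0.0
-0.15 0.47 -0.02 -2.9 -0.9 -0.0
-0.15 0.46 -0.08 -2.9 -0.9 -0.0
-0.14 0.45 -0.14 -2.9 -0.9 -0.0
-0.14 0.43 -0.20 -2.9 -0.9 0.0
-0.13 0.40 -0.25 -2.9 -0.9 -0.0
-0.12 0.37 -0.30 -2.9 -0.9 0.0
```

send_rows --motion "-0.18 0.55 0.15 -2.9 -0.9 0 1;-0.18 0.55 0.1 -2.9 -0.9 0 1;-0.18 0.55 0.05 -2.9 -0.9 0 1;-0.18 0.55 0 -2.9 -0.9 0 1;-0.17 0.55 -0.08 -2.9 -0.9 0 1;-0.16 0.52 -0.15 -2.9 -0.9 0 1;-0.16 0.5 -0.2 -2.9 -0.9 0 1"

```text
t: 4.55
eef_pos: [0.5058, 0.2034, 0.0964]
tool_rot: [0.048, -0.136, 0.941, -0.306]
contact_force: [0.4, -5.0, 3.6]
gripper_width: 0.101
```

```bash
python3 - <<'E'
from arc import *
th,tau=est()
plan(np.arange(th+.11,th+1.,.11),tau+np.radians(np.arange(1.5,29,1.5)))
E
```

```text
grasp jig mm [-57.1  45.5 111.5] theta 1.091 r 56.4 tau deg 36.0 F [ 0.4 -5.   3.6] w 0.101 t 4.55
-0.09 0.36 -0.52 -1.6 -0.0 1.1
-0.14 0.44 -0.27 -1.4 -0.5 0.0
-0.13 0.41 -0.32 -1.4 -0.5 -0.0
-0.12 0.37 -0.37 -1.4 -0.5 0.0
-0.10 0.33 -0.41 -1.4 -0.5 -0.0
-0.09 0.28 -0.45 -1.4 -0.5 0.0
-0.07 0.23 -0.48 -1.4 -0.5 0.0
-0.05 0.17 -0.51 -1.4 -0.5 0.0
-0.04 0.11 -0.53 -1.4 -0.5 0.0
```

send_rows --motion "-0.15 0.48 -0.25 -1.5 -0.4 0.3 1;-0.15 0.48 -0.32 -1.4 -0.5 0 1;-0.15 0.47 -0.38 -1.4 -0.5 0 1;-0.13 0.42 -0.45 -1.4 -0.5 0 1;-0.11 0.37 -0.5 -1.4 -0.5 0 1;-0.1 0.31 -0.54 -1.4 -0.5 0 1"

```text
t: 5.05
eef_pos: [0.4988, 0.2256, 0.0788]
tool_rot: [0.063, -0.131, 0.909, -0.389]
contact_force: [-2.2, 1.0, 9.4]
gripper_width: 0.104
```

```bash
python3 - <<'E'
from arc import *
th,tau=est()
plan(np.arange(th+.11,2.15,.11),[tau]*20)
im=read_camera("wrist");cv2.imwrite("pics/w4.png",im[:,:,::-1])
E
```

```text
grasp jig mm [-57.1  71.4  91.7] theta 1.675 r 56.7 tau deg 46.5 F [-2.2  1.   9.4] w 0.104 t 5.05
0.01 0.02 -0.70 -0.2 0.7 1.0
-0.08 0.24 -0.53 0.0 0.0 0.0
-0.06 0.19 -0.55 0.0 0.0 0.0
-0.04 0.13 -0.57 0.0 0.0 0.0
```

View pics/w4.png

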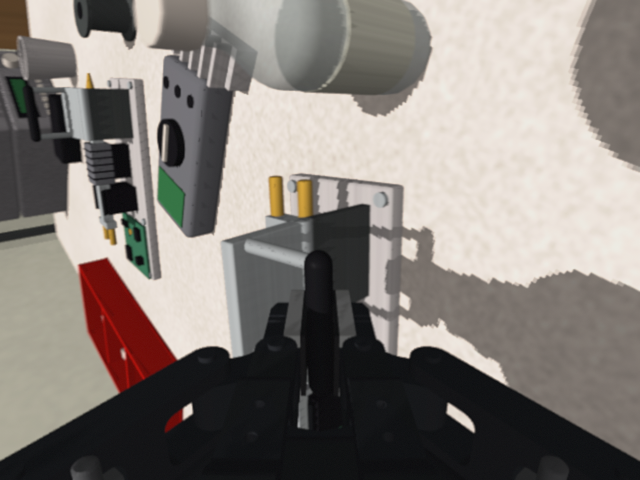

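send_rows --motion "-0.08 0.22 -0.55 0 0 0.3 1;-0.08 0.22 -0.6 0 0 0.3 1;-0.06 0.18 -0.6 0 0 0 1;-0.03 0.1 -0.6 0 0 0 1"

```text
t: 5.43
eef_pos: [0.4965, 0.2342, 0.0583]
tool_rot: [0.066, -0.137, 0.907, -0.392]
contact_force: [-11.6, 7.2, 47.1]
gripper_width: 0.102
```

```bash
python3 - <<'E'
from arc import *
th,tau=est()
im=read_camera("scene");cv2.imwrite("pics/s4.png",cv2.resize(im[150:350,280:480,::-1],None,fx=3,fy=3,interpolation=cv2.INTER_CUBIC))
E
```

```text
grasp jig mm [-56.8  80.4  71.1] theta 2.074 r 56.7 tau deg 46.9 F [-11.6   7.2  47.1] w 0.102 t 5.4333
```

View pics/s4.png

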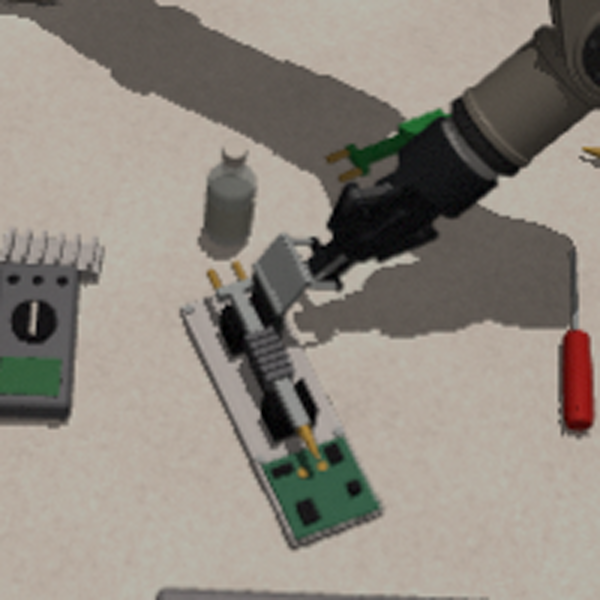

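send_rows --motion "0 -0.05 0.3 0 0 0 1;0 0 0 0 0 0 0.72;0 0 0 0 0 0 0.72;0 0 0 0 0 0 0.72;-0.2 0.7 0.7 0 0 0 0.72;-0.4 1.4 1.4 0 0 0 0.72;-0.6 2.1 2 0 0 0 0.7;-0.3 1 3 5 1.6 0 0.6;0 0 3.5 6 2 0 0.5;0 0 3.5 6 2 0 0.5;0 0 1 0 0 0 0.5"

```text
t: 6.4
eef_pos: [0.4766, 0.2941, 0.2159]
tool_rot: [0.039, -0.152, 0.958, -0.24]
contact_force: [1.4, -1.1, 0.3]
gripper_width: 0.502
```

```bash
python3 - <<'E'
from arc import *
th,tau=est();print(cur()[1])
im=read_camera("wrist");cv2.imwrite("pics/w5.png",im[:,:,::-1])
im=read_camera("scene");cv2.imwrite("pics/s5.png",cv2.resize(im[150:350,280:480,::-1],None,fx=3,fy=3,interpolation=cv2.INTER_CUBIC))
E
```

```text
grasp jig mm [-57.5 138.6 232.4] theta 1.299 r 207.3 tau deg 28.1 F [ 1.4 -1.1  0.3] w 0.502 t 6.4
[0.47663801 0.29407056 0.21594093]
```

View pics/s5.png

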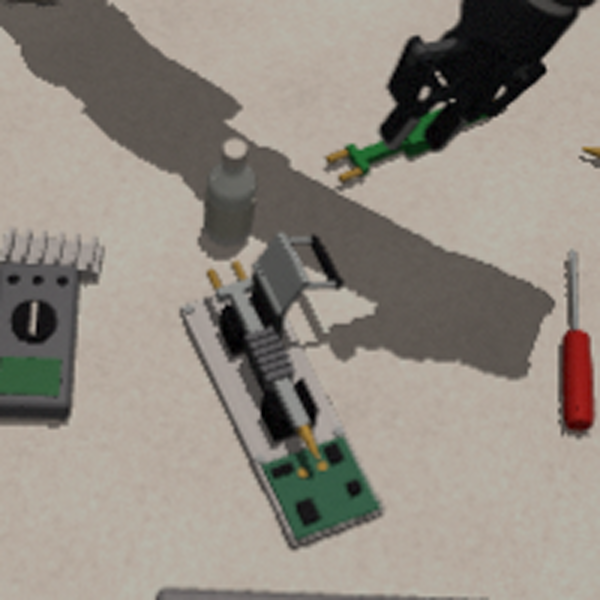

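send_rows --motion "1.9 -2.1 0 5.3 1.7 0 0.4;1.9 -2.1 0 5.3 1.7 0 0.4;1.9 -2.1 0 5.3 1.7 0 0.4;1.9 -2.1 -0.5 5.3 1.7 0 0.4;1.5 -1.8 -1 4.5 1.4 0 0.4;0 0 -1 0 0 0 0.4;0 0 0 0 0 0 0.4;0 0 0 0 0 0 0.4"

```text
t: 7.17
eef_pos: [0.5634, 0.1959, 0.1795]
tool_rot: [0.004, -0.165, 0.986, -0.003]
contact_force: [-0.2, -0.9, -0.3]
gripper_width: 0.599
```

```bash
python3 - <<'E'
from arc import *
est();o,e,R=cur();print(e,R.round(3),o["joint_vel"].round(3),o["q"].round(2))
im=read_camera("wrist");cv2.imwrite("pics/w6.png",im[:,:,::-1]);C=cam("wrist",o)
pp=p[:3]
G=np.array([[.024,.013,.057],[.024,-.013,.057],[-.024,.013,.057],[-.024,-.013,.057],[.1,0,.045]])
print(proj(C,j2w(pp,G)).round(1))
print(np.degrees(Rn.from_matrix(targetR(0)@R.T).as_rotvec()))
E
```

```text
grasp jig mm [ -4.7  10.  198.2] theta 0.612 r 140.0 tau deg 0.4 F [-0.2 -0.9 -0.3] w 0.599 t 7.1667
[0.56341601 0.19592654 0.17948241] [[-0.946 -0.325  0.01 ]
 [-0.325  0.946 -0.004]
 [-0.008 -0.007 -1.   ]] [-0.011  0.034 -0.01   0.02  -0.02  -0.001 -0.003] [-0.6   0.4   0.2   1.82 -0.09  0.92  1.54]
[[323.  264.5]
 [286.8 263.7]
 [324.7 198.7]
 [286.6 197.8]
 [304.6 346.6]]
[ 0.24716947  0.55219826 -1.26281811]
```

View pics/w6.png

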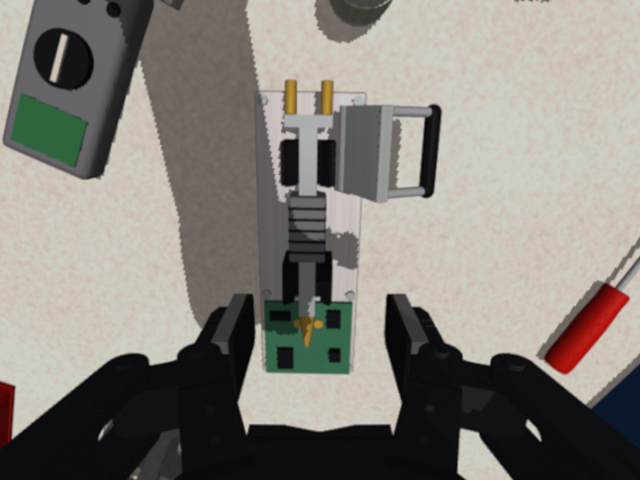

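```bash
python3 - <<'E'
import cv2
s=cv2.imread("pics/w6.png")
cv2.imwrite("pics/w6z.png",cv2.resize(s[75:235,245:375],None,fx=3.7,fy=3.7,interpolation=cv2.INTER_CUBIC))
cv2.imwrite("pics/w6y.png",cv2.resize(s[225:385,245:375],None,fx=3.7,fy=3.7,interpolation=cv2.INTER_CUBIC))
E
```

```text
(no output)
```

View pics/w6z.png

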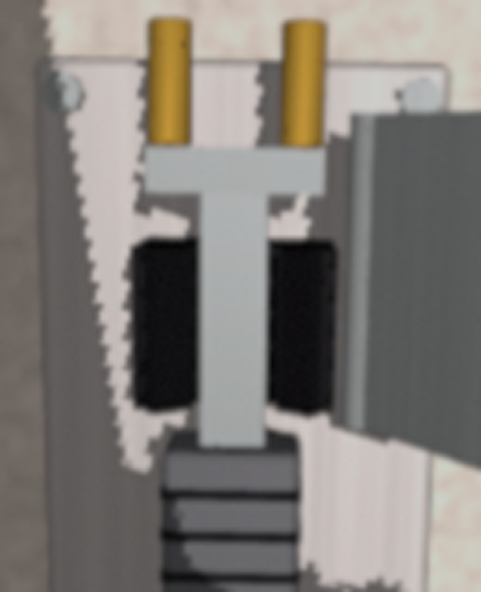

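View pics/w6y.png

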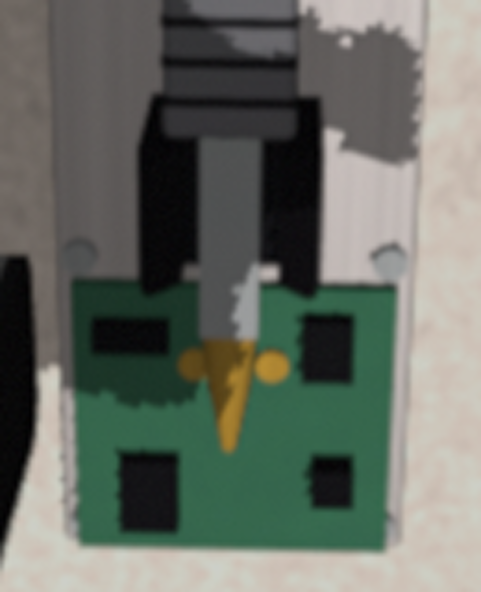

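```bash
python3 - <<'E'
from arc import *
o=get_obs()  # arm unchanged
C=cam("wrist",o)
A=np.array([[147,147],[324,147],[147,193],[324,192]])/3.7+[245,75]
B=np.array([[198,340],[261,340],[229,452]])/3.7+[245,225]
D=np.array([[40,62],[447,66]])/3.7+[245,75]
Jc=np.array([[-.078,-.016,.051],[-.078,.016,.051],[-.07,-.016,.051],[-.07,.016,.051],[.07,-.006,.051],[.07,.006,.051],[.1,0,.045]])
Jp=np.array([[-.095,-.042,.012],[-.095,.042,.012]])
q,r=jigfit([(C,Jc,np.r_[A,B])],p[:3]);print("cart",q,r.round(2).tolist())
q2,r=jigfit([(C,Jc,np.r_[A,B]),(C,Jp,D)],p[:3]);print("both",q2,r.round(2).tolist())
W=j2w(q,[0,0,.045])[0];print(W)
np.save("q.npy",q)
o,e,R=cur()
c,s=np.cos(q[2]),np.sin(q[2])
print("delta cm",(W-e)*100, "yaw fix",np.degrees(q[2]+np.pi-np.arctan2(R[1,0],R[0,0]))%360)
E
```

```text
cart [0.5687243  0.19025018 0.3157686 ] [-0.42, -0.26, 0.44, 0.51, -0.33, -0.17, 0.13, 0.87, 0.71, -0.3, -0.66, -0.01, 0.19, -0.87]
both [0.5688796  0.19031166 0.31586044] [-0.41, 0.01, 0.44, 0.77, -0.33, 0.09, 0.13, 1.13, 0.73, -0.1, -0.64, 0.18, 0.21, -0.69, -1.85, -1.13, 1.43, -0.45]
[0.5687243  0.19025018 0.045     ]
delta cm [  0.61286814  -0.6819641  -13.4140773 ] yaw fix 359.0381662487341
```

send_rows --motion "0.3 -0.4 -2.5 0.2 0.5 -1 0.4;0.3 -0.3 -3 0 0 0 0.4;0 0 -3 0 0 0 0.4;0 0 -1 0 0 0 0.4;0 0 0 0 0 0 0.4;0 0 0 0 0 0 0.4"

```text
t: 7.72
eef_pos: [0.5643, 0.2046, 0.0819]
tool_rot: [-0.001, -0.167, 0.986, 0.001]
contact_force: [0.6, -0.9, 0.6]
gripper_width: 0.607
```

```bash
cat >> arc.py <<'E'
def aim(tgt,flip=False,yaw=None,qf="q.npy"):
    q=np.load(qf);o,e,R=cur();yaw=q[2] if yaw is None else yaw
    c,s=np.cos(yaw),np.sin(yaw);x=np.array([-c,-s,0])*(-1 if flip else 1);z=np.array([0,0,-1.]);Rt=np.c_[x,np.cross(z,x),z]
    rv=np.degrees(Rn.from_matrix(Rt@R.T).as_rotvec())
    print("t",o["t"],"e",e.round(4),"d cm",((np.array(tgt)-e)*100).round(2),"rot",rv.round(2),"F",o["contact_force"].round(1),"w",o["gripper_width"].round(3))
E
python3 - <<'E'
from arc import *
q=np.load("q.npy");aim([q[0],q[1],.0303])
im=read_camera("wrist");cv2.imwrite("pics/w7.png",im[:,:,::-1]);C=cam("wrist")
Jc=np.array([[-.078,-.016,.051],[-.078,.016,.051],[-.1,-.012,.045],[-.1,.012,.045],[-.024,-.013,.057],[-.024,.013,.057]])
print(proj(C,j2w(q,Jc)).round(0).tolist())
E
```

```text
Traceback (most recent call last):
  File "arc.py", line 34, in aim
    print("t",o["t"],"e",e.round(4),"d cm",((np.array(tgt)-e)*100).round(2),"rot",rv.round(2),"F",o["contact_force"].round(1),"w",o["gripper_width"].round(3))
                                                                                                                                  ^^^^^^^^^^^^^^^^^^^^^^^^
AttributeError: 'float' object has no attribute 'round'
```

```bash
sed -i 's/o\["gripper_width"\].round(3))/o["gripper_width"])/' arc.py
python3 - <<'E'
from arc import *
q=np.load("q.npy");aim([q[0],q[1],.0303])
im=read_camera("wrist");cv2.imwrite("pics/w7.png",im[:,:,::-1]);C=cam("wrist")
Jc=np.array([[-.078,-.016,.051],[-.078,.016,.051],[-.1,-.012,.045],[-.1,.012,.045],[-.024,-.013,.057],[-.024,.013,.057]])
print(proj(C,j2w(q,Jc)).round(0).tolist())
E
```

```text
t 7.7167 e [0.5643 0.2046 0.0819] d cm [ 0.44 -1.43 -5.16] rot [-0.05 -0.1  -1.16] F [ 0.6 -0.9  0.6] w 0.607082358342059
[[247.0, 104.0], [323.0, 105.0], [258.0, 50.0], [314.0, 51.0], [255.0, 231.0], [314.0, 232.0]]
```

View pics/w7.png

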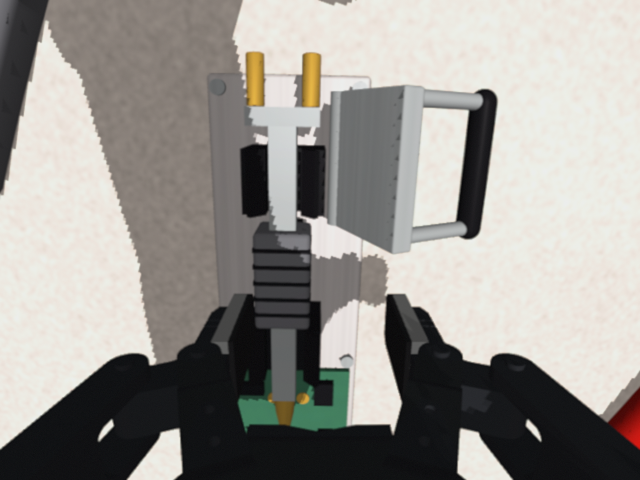

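send_rows --motion "0.4 -1.4 0 0 0 -1 0.4;0 0 0 0 0 0 0.4;0 -0.1 -1 0 0 0 0.4;0 0 0 0 0 0 0.4"

```text
t: 8.1
eef_pos: [0.5717, 0.1906, 0.077]
tool_rot: [0.004, -0.159, 0.987, 0.002]
contact_force: [-0.5, -0.7, -0.4]
gripper_width: 0.604
```

```bash
python3 - <<'E'
from arc import *
q=np.load("q.npy");aim([q[0],q[1],.0303])
E
```

```text
t 8.1 e [0.5717 0.1906 0.077 ] d cm [-0.3  -0.03 -4.67] rot [-0.27  0.38 -0.17] F [-0.5 -0.7 -0.4] w 0.6037576600575327
```

send_rows --motion "-0.3 0 -1.5 -0.3 0.4 0 0.4;0 0 -1.2 0 0 0 0.4;0 0 0 0 0 0 0.4"

```text
t: 8.35
eef_pos: [0.5698, 0.1903, 0.0492]
tool_rot: [0.001, -0.158, 0.987, 0.0]
contact_force: [-0.1, 0.5, 0.7]
gripper_width: 0.601
```

```bash
python3 - <<'E'
from arc import *
q=np.load("q.npy");aim([q[0],q[1],.0303])
E
```

```text
t 8.35 e [0.5698 0.1903 0.0492] d cm [-0.11 -0.   -1.89] rot [-0.04  0.12 -0.08] F [-0.1  0.5  0.7] w 0.6014114073840757
```

send_rows --motion "-0.1 0 -1.2 0 0.1 0 0.4;0 0 -0.6 0 0 0 0.4;0 0 0 0 0 0 0.4"

```text
t: 8.6
eef_pos: [0.5678, 0.1902, 0.0282]
tool_rot: [-0.001, -0.158, 0.987, 0.0]
contact_force: [-0.3, 0.3, 0.3]
gripper_width: 0.599
```

```bash
python3 - <<'E'
from arc import *
q=np.load("q.npy");aim([q[0],q[1],.0303])
E
```

```text
t 8.6 e [0.5678 0.1902 0.0282] d cm [0.09 0.   0.21] rot [ 0.   -0.11 -0.1 ] F [-0.3  0.3  0.3] w 0.5990808173906372
```

send_rows --motion "0.1 0 0.2 0 0 0 0.6;0 0 0 0 0 0 0.8;0 0 0 0 0 0 1;0 0 0 0 0 0 1;0 0 0 0 0 0 1" --newtons 40

```text
t: 9.02
eef_pos: [0.5688, 0.1896, 0.0298]
tool_rot: [-0.001, -0.158, 0.987, -0.0]
contact_force: [1.0, 0.0, -1.9]
gripper_width: 0.296
```

```bash
python3 - <<'E'
from arc import *
q=np.load("q.npy");aim([q[0],q[1],.0303])
E
```

```text
t 9.0167 e [0.5688 0.1896 0.0298] d cm [-0.01  0.06  0.05] rot [ 0.06 -0.15 -0.08] F [ 1.   0.  -1.9] w 0.29640943947757015
```

send_rows --motion "0 0 0.6 0 0 0 1;0 0 0.8 0 0 0 1;0 0 1 0 0 0 1;0 0 1.5 0 0 0 1"

```text
t: 9.35
eef_pos: [0.566, 0.189, 0.0688]
tool_rot: [-0.005, -0.158, 0.987, -0.001]
contact_force: [0.4, -0.2, -1.9]
gripper_width: 0.295
```

```bash
python3 - <<'E'
from arc import *
aim([.5688,.1896,.0298])
im=read_camera("wrist");cv2.imwrite("pics/w8.png",im[:,:,::-1])
im=read_camera("scene");cv2.imwrite("pics/s8.png",cv2.resize(im[150:350,280:480,::-1],None,fx=3,fy=3,interpolation=cv2.INTER_CUBIC))
E
```

```text
t 9.35 e [0.566  0.189  0.0688] d cm [ 0.28  0.06 -3.9 ] rot [ 0.19 -0.49 -0.11] F [ 0.4 -0.2 -1.9] w 0.2953360045669004
```

View pics/s8.png

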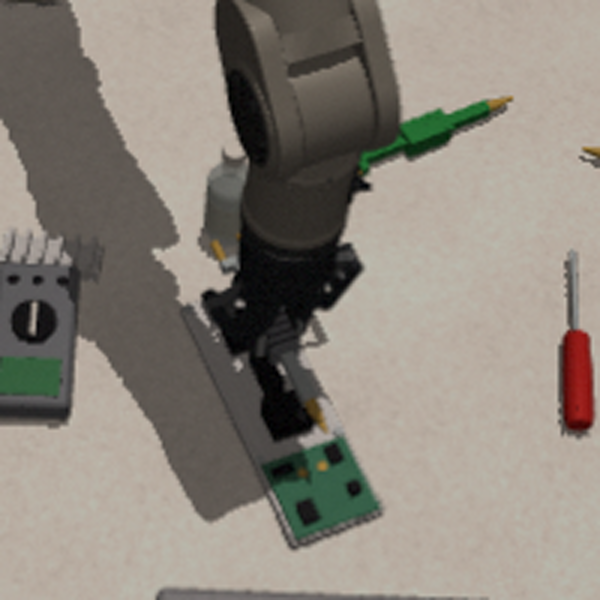

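View pics/w8.png

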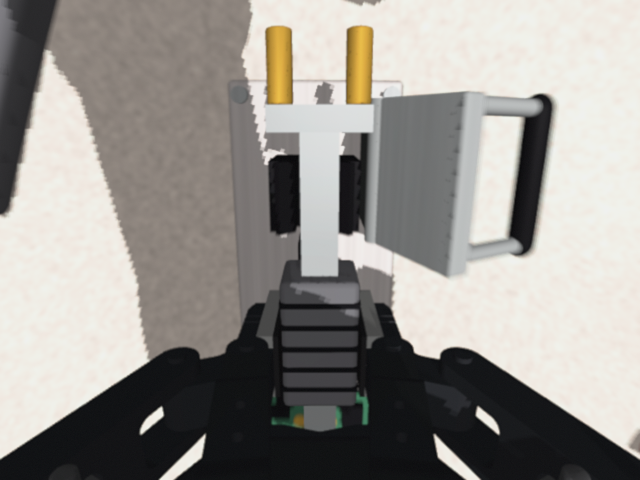

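send_rows --motion "0.3 0 3 0 -0.5 0 1;0.2 0 3 0 0 0 1;0.2 0 3 0 0 0 1;0.1 0 2 0 0 0 1;0 0 0 0 0 -3 1;0 0 0 0 0 -5 1;0 0 0 0 0 -6 1;0 0 0 0 0 -6.5 1;0 0 0 0 0 -6.5 1;0 0 0 0 0 -6.5 1"

```text
t: 10.28
eef_pos: [0.5752, 0.1898, 0.1887]
tool_rot: [0.005, 0.144, 0.99, 0.0]
contact_force: [-0.5, -0.7, -3.0]
gripper_width: 0.295
```

```bash
python3 - <<'E'
from arc import *
aim([.5688,.1896,.0298],flip=True);print(get_obs()["q"].round(2))
E
```

```text
t 10.2833 e [0.5752 0.1898 0.1887] d cm [ -0.64  -0.02 -15.89] rot [   0.67    0.16 -145.3 ] F [-0.5 -0.7 -3. ] w 0.2949972112006441
[-0.69  0.42  0.35  1.8  -0.16  0.95  1.01]
```

send_rows --motion "0 0 0 0 0 -6.5 1;0 0 0 0 0 -6.5 1;0 0 0 0 0 -6.5 1;0 0 0 0 0 -6.5 1;0 0 0 0 0 -6.5 1;0 0 0 0 0 -6.5 1;0 0 0 0 0 -6.5 1;0 0 0 0 0 -6.5 1;0 0 0 0 0 -6.5 1;0 0 0 0 0 -6.5 1;0 0 0 0 0 -6.5 1;0 0 0 0 0 -6.5 1;0 0 0 0 0 -6.5 1;0 0 0 0 0 -6.5 1;0 0 0 0 0 -6.5 1;0 0 0 0 0 -6.5 1;0 0 0 0 0 -6.5 1;0 0 0 0 0 -6.5 1"

```text
t: 11.78
eef_pos: [0.5695, 0.1927, 0.1862]
tool_rot: [0.0, 0.938, 0.347, -0.003]
contact_force: [-0.1, -0.4, -2.5]
gripper_width: 0.298
```

```bash
python3 - <<'E'
from arc import *
aim([.5688,.1896,.0298],flip=True);print(get_obs()["q"].round(2))
E
```

```text
t 11.7833 e [0.5695 0.1927 0.1862] d cm [ -0.07  -0.31 -15.64] rot [  0.06  -0.28 -22.53] F [-0.1 -0.4 -2.5] w 0.29753188158345173
[-1.05  0.54  0.87  1.82 -0.48  1.01 -0.85]
```

send_rows --motion "0 0 0 0 0 -6 1;0 0 0 0 0 -6 1;0 0 0 0 0 -5 1;0 -0.2 0 0 0 -2.5 1;0 0 0 0 0 0 1;0 0 0 0 0 0 1"

```text
t: 12.28
eef_pos: [0.5674, 0.1929, 0.1847]
tool_rot: [-0.001, 0.985, 0.174, -0.003]
contact_force: [-0.2, 0.8, -1.8]
gripper_width: 0.297
```

```bash
python3 - <<'E'
from arc import *
aim([.5688,.1896,.0298],flip=True);o=get_obs();np.save("o9.npy",o,allow_pickle=True);print(o["q"].round(2),o["joint_vel"].round(3))
im=read_camera("wrist");cv2.imwrite("pics/w9.png",im[:,:,::-1]);C=cam("wrist",o)
q=np.load("q.npy");
S=np.array([[.03,.019,.053],[.03,-.019,.053],[.06,.019,.053],[.06,-.019,.053],[.15,.042,.012],[.15,-.042,.012],[.076,.036,.0136],[.076,-.036,.0136]])
print(proj(C,j2w(q,S)).round(0).tolist());print(proj(C,j2w(np.load("p.npy")[:3],S)).round(0).tolist())
E
```

```text
t 12.2833 e [0.5674 0.1929 0.1847] d cm [  0.14  -0.33 -15.49] rot [-0.07 -0.39 -1.96] F [-0.2  0.8 -1.8] w 0.29741402824217167
[-1.11  0.58  0.96  1.83 -0.55  1.04 -1.14] [-0.002 -0.002 -0.001  0.005  0.002 -0.003 -0.008]
[[300.0, 182.0], [354.0, 184.0], [300.0, 138.0], [357.0, 140.0], [274.0, 6.0], [391.0, 11.0], [281.0, 113.0], [376.0, 116.0]]
[[304.0, 180.0], [359.0, 182.0], [305.0, 136.0], [362.0, 138.0], [280.0, 4.0], [396.0, 10.0], [286.0, 111.0], [380.0, 115.0]]
```

View pics/w9.png

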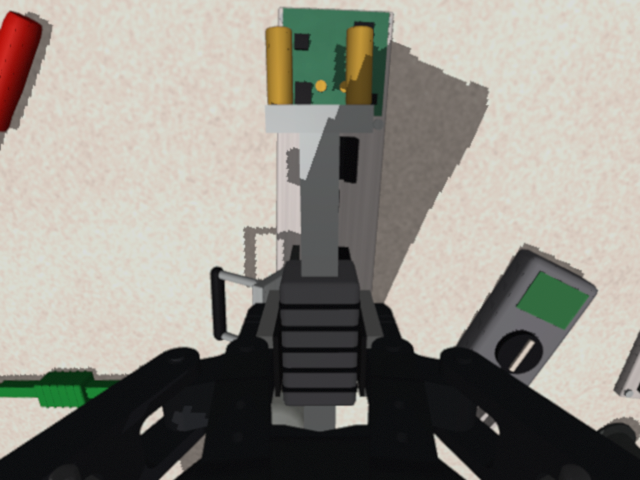

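send_rows --motion "0.2 -0.4 -2 0 -0.4 -2 1;0.1 0 -2.5 0 0 0 1;0 0 -1.5 0 0 0 1;0 0 0 0 0 0 1;0 0 0 0 0 0 1"

```text
t: 12.75
eef_pos: [0.5714, 0.1903, 0.1241]
tool_rot: [-0.002, 0.987, 0.16, 0.002]
contact_force: [-0.2, -0.7, -2.0]
gripper_width: 0.296
```

```bash
python3 - <<'E'
from arc import *
aim([.5688,.1896,.0298],flip=True)
E
```

```text
t 12.75 e [0.5714 0.1903 0.1241] d cm [-0.26 -0.07 -9.43] rot [-0.28  0.17 -0.36] F [-0.2 -0.7 -2. ] w 0.29581337474426717
```

send_rows --motion "-0.25 -0.1 -1.5 -0.3 0.1 -0.4 1;0 0 -1 0 0 0 1;0 0 0 0 0 0 1;0 0 0 0 0 0 1"

```text
t: 13.08
eef_pos: [0.5698, 0.19, 0.099]
tool_rot: [-0.0, 0.987, 0.158, 0.002]
contact_force: [-0.0, 0.1, -2.3]
gripper_width: 0.296
```

```bash
python3 - <<'E'
from arc import *
aim([.5688,.1896,.0298],flip=True);o=get_obs();np.save("o10.npy",o,allow_pickle=True)
im=read_camera("wrist");cv2.imwrite("pics/w10.png",im[:,:,::-1]);C=cam("wrist",o)
cv2.imwrite("pics/w10z.png",cv2.resize(im[0:260,230:410,::-1],None,fx=3,fy=3,interpolation=cv2.INTER_CUBIC)[:,:540][0:600])
E
```

```text
t 13.0833 e [0.5698 0.19   0.099 ] d cm [-0.1  -0.04 -6.92] rot [-0.06  0.21 -0.05] F [-0.   0.1 -2.3] w 0.29649995202894
```

View pics/w10z.png

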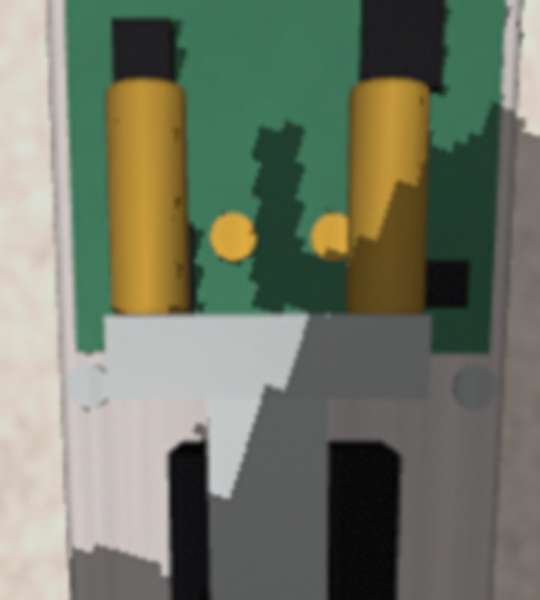

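```bash
python3 - <<'E'
from arc import *
o=np.load("o10.npy",allow_pickle=True).item();C=cam("wrist",o)
q=np.load("q.npy");c,s=np.cos(q[2]),np.sin(q[2])
def lat(uv,z):
    W=back(C,uv,z);d=W-[q[0],q[1],0];return np.c_[c*d[:,0]+s*d[:,1],-s*d[:,0]+c*d[:,1]]*1000
f=lambda a:np.array(a)/3+[230,0]
dz=o["eef_pos"][2]-.0298
print("cross",lat(f([[105,315],[430,315],[207,405],[328,405]]),.051+dz).round(1).tolist())
print("saddle",lat(f([[168,450],[400,450],[168,590],[398,590]]),.053).round(1).tolist())
print("plate",lat(f([[62,350],[505,350]]),.012).round(1).tolist(),"board",lat(f([[76,352],[490,352]]),.0136).round(1).tolist(), "boss",lat(f([[90,387],[473,387]]),.014).round(1).tolist())
d=o["eef_pos"]-[q[0],q[1],0];print("tcp jig",1000*(c*d[0]+s*d[1]),1000*(-s*d[0]+c*d[1]))
E
```

```text
cross [[79.4, 16.2], [79.4, -15.7], [70.7, 6.3], [70.7, -5.8]]
saddle [[61.3, 15.8], [61.4, -20.5], [39.1, 16.3], [39.1, -20.8]]
plate [[76.8, 38.7], [76.8, -44.1]] board [[76.4, 35.8], [76.5, -41.0]] boss [[70.1, 33.4], [70.1, -38.1]]
tcp jig 0.9696526108898558 -0.5839550638252793
```

```bash
python3 - <<'E'
import cv2
s=cv2.imread("pics/w8.png")
cv2.imwrite("pics/w8z.png",cv2.resize(s[15:245,220:420],None,fx=2.6,fy=2.6,interpolation=cv2.INTER_CUBIC))
E
```

```text
(no output)
```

View pics/w8z.png

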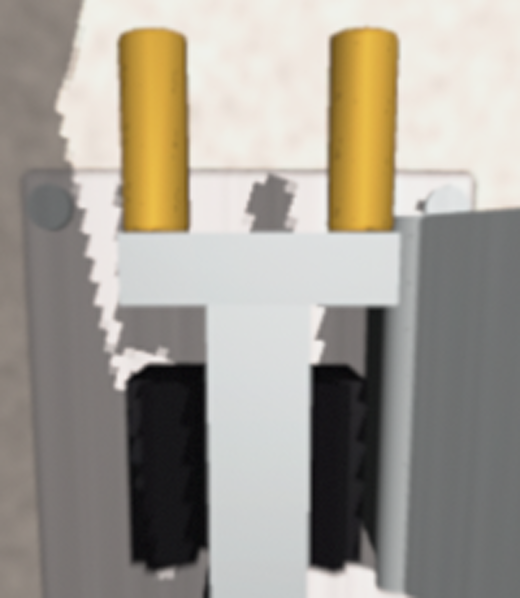

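```bash
python3 - <<'E'
from arc import *
o={"eef_pos":np.array([.566,.189,.0688]),"tool_rot":np.array([-.005,-.158,.987,-.001])}
C=cam("wrist",o)
q=np.load("q.npy");c,s=np.cos(q[2]),np.sin(q[2])
def lat(uv,z):
    W=back(C,uv,z);d=W-[q[0],q[1],0];return np.c_[c*d[:,0]+s*d[:,1],-s*d[:,0]+c*d[:,1]]*1000
f=lambda a:np.array(a)/2.6+[220,15]
print("cross",lat(f([[119,234],[399,234],[207,306],[311,306]]),.090).round(1).tolist())
print("saddle",lat(f([[130,380],[362,380],[133,560],[360,560]]),.053).round(1).tolist())
print("plate",lat(f([[22,172],[477,174]]),.012).round(1).tolist())
E
```

```text
cross [[-81.2, -17.0], [-81.3, 14.9], [-73.2, -7.1], [-73.2, 5.0]]
saddle [[-61.3, -20.8], [-61.3, 14.7], [-32.6, -21.3], [-32.7, 15.2]]
plate [[-95.4, -44.7], [-95.1, 39.0]]
```

send_rows --motion "0 -0.2 -1 0 0.2 0 1;0 0 -0.8 0 0 0 1;0 0 0 0 0 0 1"

```text
t: 13.38
eef_pos: [0.5708, 0.1883, 0.0807]
tool_rot: [-0.001, 0.987, 0.158, 0.001]
contact_force: [0.4, -0.3, -3.5]
gripper_width: 0.298
```

```bash
python3 - <<'E'
from arc import *
aim([.5698,.1879,.0298],flip=True)
E
```

```text
t 13.3833 e [0.5708 0.1883 0.0807] d cm [-0.1  -0.04 -5.09] rot [-0.13  0.13 -0.09] F [ 0.4 -0.3 -3.5] w 0.29833516974590785
```

send_rows --motion "-0.1 0 -1.2 -0.1 0.1 -0.1 1;-0.1 0 -1 0 0 0 1;0 0 0 0 0 0 1;0 0 0 0 0 0 1"

```text
t: 13.72
eef_pos: [0.5684, 0.1881, 0.0556]
tool_rot: [0.0, 0.988, 0.157, -0.0]
contact_force: [0.3, -0.2, -1.9]
gripper_width: 0.296
```

```bash
python3 - <<'E'
from arc import *
aim([.5698,.1879,.0298],flip=True);o=get_obs();np.save("o11.npy",o,allow_pickle=True)
im=read_camera("wrist");
cv2.imwrite("pics/w11z.png",cv2.resize(im[0:260,230:410,::-1],None,fx=3,fy=3,interpolation=cv2.INTER_CUBIC)[0:600])
E
```

```text
t 13.7167 e [0.5684 0.1881 0.0556] d cm [ 0.14 -0.02 -2.58] rot [ 0.01 -0.03  0.03] F [ 0.3 -0.2 -1.9] w 0.2955767484287957
```

View pics/w11z.png

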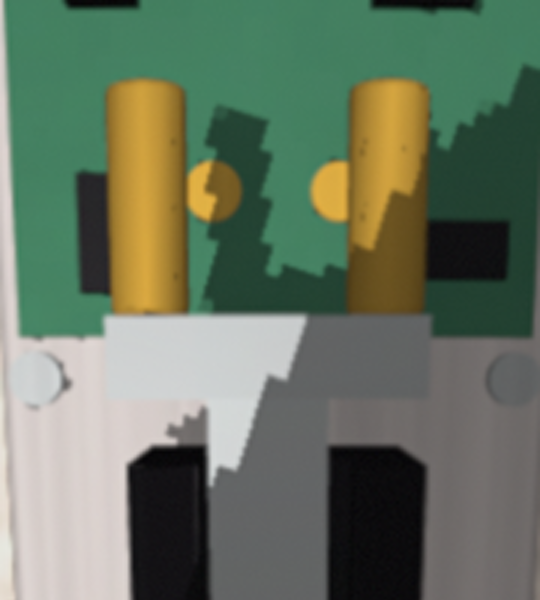

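```bash
python3 - <<'E'
from arc import *
o=np.load("o11.npy",allow_pickle=True).item();C=cam("wrist",o)
q=np.load("q.npy");c,s=np.cos(q[2]),np.sin(q[2])
def lat(uv,z):
    W=back(C,uv,z);d=W-[q[0],q[1],0];return np.c_[c*d[:,0]+s*d[:,1],-s*d[:,0]+c*d[:,1]]*1000
f=lambda a:np.array(a)/3+[230,0]
dz=o["eef_pos"][2]-.0298
print("cross",lat(f([[105,315],[431,315],[207,405],[328,405]]),.051+dz).round(1).tolist())
print("saddle",lat(f([[128,465],[427,465],[130,590],[424,590]]),.053).round(1).tolist())
print("board",lat(f([[20,337],[532,337]]),.0136).round(1).tolist(), "boss",lat(f([[38,378],[514,380]]),.014).round(1).tolist())
d=o["eef_pos"]-[q[0],q[1],0];print("tcp jig",1000*(c*d[0]+s*d[1]),1000*(-s*d[0]+c*d[1]))
E
```

```text
cross [[77.5, 14.6], [77.4, -17.3], [68.8, 4.8], [68.8, -7.3]]
saddle [[60.8, 15.6], [60.8, -20.5], [45.4, 15.9], [45.4, -20.7]]
board [[76.3, 35.8], [76.2, -40.8]] boss [[70.3, 33.3], [69.9, -38.4]]
tcp jig -1.0258124520741507 -1.971882204980976
```

send_rows --motion "0.2 -0.05 -0.4 0 0 0 1;0 0 -0.4 0 0 0 1;0 0 0 0 0 0 1"

```text
t: 14.02
eef_pos: [0.5709, 0.1877, 0.0474]
tool_rot: [-0.0, 0.988, 0.157, 0.0]
contact_force: [-0.1, 0.2, -3.3]
gripper_width: 0.298
```

```bash
python3 - <<'E'
from arc import *
aim([.5701,.1876,.0298],flip=True)
E
```

```text
t 14.0167 e [0.5709 0.1877 0.0474] d cm [-0.08 -0.01 -1.76] rot [-0.    0.02  0.02] F [-0.1  0.2 -3.3] w 0.29793398643918806
```

send_rows --motion "-0.05 0 -0.5 0 0 0 1;-0.05 0 -0.5 0 0 0 1;0 0 0 0 0 0 1"

```text
t: 14.27
eef_pos: [0.5703, 0.1878, 0.0368]
tool_rot: [-0.0, 0.988, 0.157, 0.001]
contact_force: [-0.6, 0.1, -2.8]
gripper_width: 0.298
```

```bash
python3 - <<'E'
from arc import *
aim([.5701,.1876,.0298],flip=True)
E
```

```text
t 14.2667 e [0.5703 0.1878 0.0368] d cm [-0.02 -0.02 -0.7 ] rot [-0.03  0.08  0.02] F [-0.6  0.1 -2.8] w 0.2976725835183139
```

No side force; shank is entering the slots.

send_rows --motion "0 0 -0.35 0 0 0 1;0 0 -0.2 0 0 0 1;0 0 -0.1 0 0 0 1;0 0 0 0 0 0 1"

```text
t: 14.6
eef_pos: [0.5702, 0.1878, 0.0295]
tool_rot: [-0.0, 0.988, 0.157, 0.001]
contact_force: [-0.6, -0.4, -2.4]
gripper_width: 0.298
```

```bash
python3 - <<'E'
from arc import *
aim([.5701,.1876,.0298],flip=True)
E
```

```text
t 14.6 e [0.5702 0.1878 0.0295] d cm [-0.01 -0.02  0.03] rot [-0.03  0.07  0.02] F [-0.6 -0.4 -2.4] w 0.2983835061463294
```

send_rows --motion "0 0 -0.1 0 0 0 1;0 0 -0.1 0 0 0 1"

```text
t: 14.77
eef_pos: [0.5703, 0.1878, 0.0294]
tool_rot: [-0.001, 0.988, 0.157, 0.0]
contact_force: [-5.7, -1.1, 11.0]
gripper_width: 0.292
```

```bash
python3 - <<'E'
from arc import *
aim([.5701,.1876,.0298],flip=True)
im=read_camera("wrist");cv2.imwrite("pics/w12.png",im[:,:,::-1])
E
```

```text
t 14.7667 e [0.5703 0.1878 0.0294] d cm [-0.02 -0.02  0.04] rot [-0.14  0.01  0.04] F [-5.7 -1.1 11. ] w 0.2924749985063284
```

View pics/w12.png

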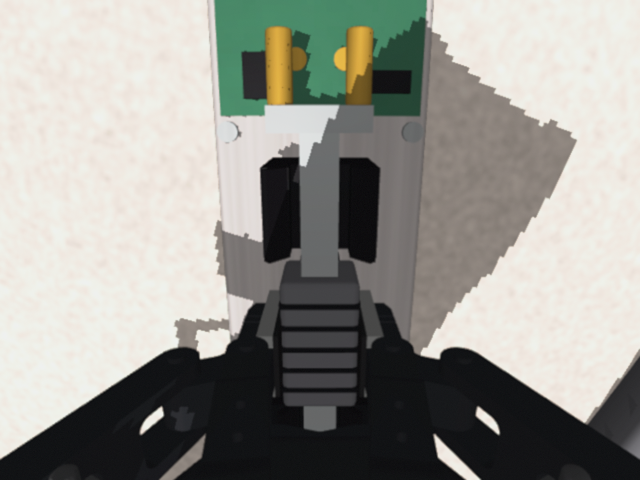

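send_rows --motion "0 0 0.05 0 0 0 1;0 0 0 0 0 0 0.66;0 0 0 0 0 0 0.6;0 0 0 0 0 0 0.55;0 0 0 0 0 0 0.5;0 0 0 0 0 0 0.5"

```text
t: 15.32
eef_pos: [0.5721, 0.188, 0.0316]
tool_rot: [-0.002, 0.988, 0.157, 0.002]
contact_force: [0.2, -0.1, 0.3]
gripper_width: 0.496
```

```bash
python3 - <<'E'
from arc import *
aim([.5701,.1876,.0298],flip=True)
im=read_camera("wrist");cv2.imwrite("pics/w13.png",im[:,:,::-1])
E
```

```text
t 15.3167 e [0.5721 0.188  0.0316] d cm [-0.2  -0.04 -0.18] rot [-0.22  0.23  0.06] F [ 0.2 -0.1  0.3] w 0.4960022420039108
```

View pics/w13.png

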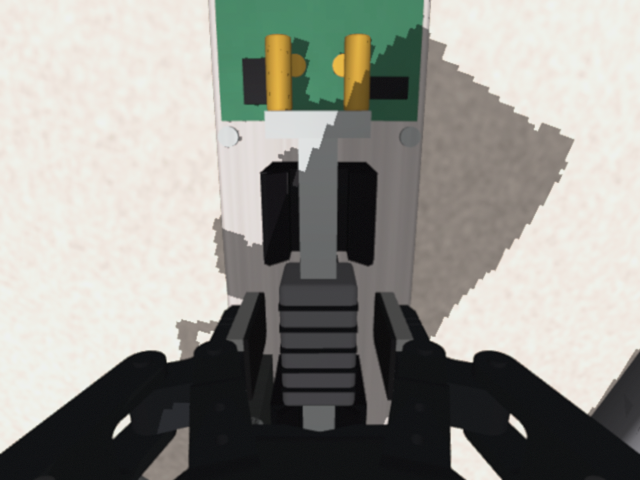

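send_rows --motion "-0.1 0 0.8 -0.2 0.2 0 0.5;0 0 1.2 0 0 0 0.5;0 0 2 0 0 0 0.5;0 0 3 0 0 0 0.5;0 0 3 0 0 0 0.5;0 0 3 0 0 4 0.5;0 0 2 0 0 6 0.5;0 0 0 0 0 6.5 0.5;0 0 0 0 0 6.5 0.5;0 0 0 0 0 6.5 0.5;0 0 0 0 0 6.5 0.5;0 0 0 0 0 6.5 0.5"

```text
t: 16.37
eef_pos: [0.5712, 0.1848, 0.2007]
tool_rot: [0.003, 0.857, 0.515, 0.004]
contact_force: [-0.6, -1.0, -0.2]
gripper_width: 0.503
```

```bash
python3 - <<'E'
from arc import *
aim([.483,.276,.2]);print(get_obs()["q"].round(2))
im=read_camera("scene");cv2.imwrite("pics/s14.png",cv2.resize(im[150:350,280:480,::-1],None,fx=3,fy=3,interpolation=cv2.INTER_CUBIC))
E
```

```text
t 16.3667 e [0.5712 0.1848 0.2007] d cm [-8.82  9.12 -0.07] rot [ -0.7    0.39 136.06] F [-0.6 -1.  -0.2] w 0.5026920754797226
[-1.    0.48  0.79  1.82 -0.39  1.   -0.54]
```

View pics/s14.png

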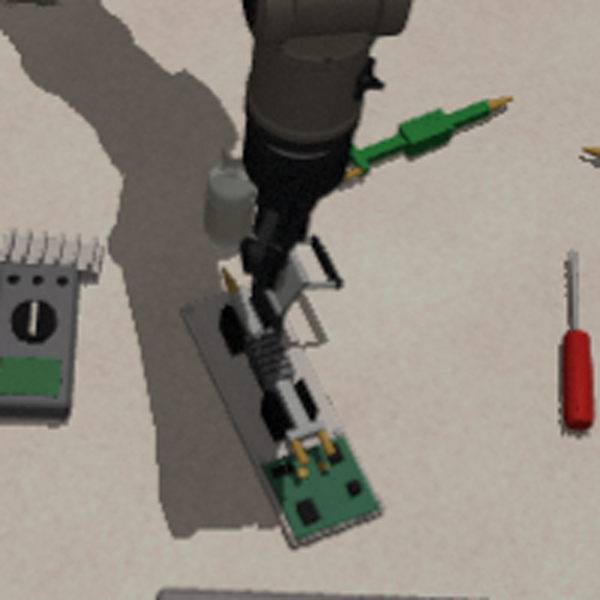

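send_rows --motion "0 0 0 0 0 6.7 0.5;-0.5 0.5 0 0 0 6.7 0.5;-0.5 0.5 0 0 0 6.7 0.5;-0.5 0.5 0 0 0 6.7 0.5;-0.5 0.5 0 0 0 6.7 0.5;-0.5 0.5 0 0 0 6.7 0.5;-0.5 0.5 0 0 0 6.7 0.5;-0.5 0.5 0 0 0 6.7 0.5;-0.5 0.5 0 0 0 6.7 0.5;-0.5 0.5 0 0 0 6.7 0.5;-0.5 0.5 0 0 0 6.7 0.5;-0.5 0.5 0 0 0 6.7 0.5;-0.5 0.5 0 0 0 6.7 0.5;-0.5 0.5 0 0 0 6.7 0.5;-0.5 0.5 0 0 0 6.7 0.6;-0.5 0.5 0 0 0 6.7 0.6;-0.5 0.5 0 0 0 6.7 0.6;-0.5 0.5 0 0 0 6.7 0.7;0 0.3 0 0 0 6.7 0.7;0 0 0 0 0 3 0.7"

```text
t: 18.08
eef_pos: [0.4845, 0.2648, 0.2159]
tool_rot: [-0.0, -0.127, 0.992, 0.007]
contact_force: [-0.5, 0.1, 0.2]
gripper_width: 0.3
```

```bash
python3 - <<'E'
from arc import *
aim([.478,.29,.15]);print(get_obs()["q"].round(2))
E
```

```text
t 18.0833 e [0.4845 0.2648 0.2159] d cm [-0.65  2.52 -6.59] rot [-0.74 -0.17  3.47] F [-0.5  0.1  0.2] w 0.29976675384024837
[-0.82  0.29  0.26  1.89 -0.1   0.97  1.32]
```

send_rows --motion "-0.1 0.6 0 -5.6 -1.8 3 0.7;-0.1 0.6 -1 -5.6 -1.8 0 0.7;-0.1 0.5 -1 -5.6 -1.8 0 0.7;0 0 -1 -5.6 -1.8 0 0.7;0 0 -1 -5.6 -1.8 0 0.7;0 0 -1 -5.6 -1.8 0 0.7;0 0 -1 -5.6 -1.8 0 0.7;0 0 -1 -5 -1.6 0 0.7;0 0 0 0 0 0 0.7;0 0 0 0 0 0 0.7"

```text
t: 18.92
eef_pos: [0.4898, 0.2784, 0.1553]
tool_rot: [0.087, -0.124, 0.905, -0.398]
contact_force: [0.8, -0.2, 0.3]
gripper_width: 0.294
```

```bash
cat >> arc.py <<'E'
def aimR(tgt,tau,yaw=None):
    o,e,R=cur();Rt=targetR(tau)
    print("t",o["t"],"e",e.round(4),"d cm",((np.array(tgt)-e)*100).round(2),"rot",np.degrees(Rn.from_matrix(Rt@R.T).as_rotvec()).round(2),"F",o["contact_force"].round(1),"w",round(o["gripper_width"],3))
E
python3 - <<'E'
from arc import *
p[2]=np.load("q.npy")[2]
aimR([.481,.283,.108],np.radians(47));print(get_obs()["q"].round(2))
o=get_obs();np.save("o15.npy",o,allow_pickle=True)
im=read_camera("wrist");cv2.imwrite("pics/w15.png",im[:,:,::-1])
C=cam("wrist",o)
for th in (1.9,2.0,2.1):print(th,proj(C,j2w(p[:3],flap(th,[[-.081,-.01,.099],[-.033,-.01,.099]]))).round(0).tolist())
E
```

```text
t 18.9167 e [0.4898 0.2784 0.1553] d cm [-0.88  0.46 -4.73] rot [-0.11  3.47  1.07] F [ 0.8 -0.2  0.3] w 0.294
[-1.27  0.68  0.4   1.77  0.47  1.25  0.68]
1.9 [[372.0, 187.0], [373.0, 266.0]]
2.0 [[380.0, 186.0], [380.0, 264.0]]
2.1 [[387.0, 185.0], [387.0, 263.0]]
```

View pics/w15.png

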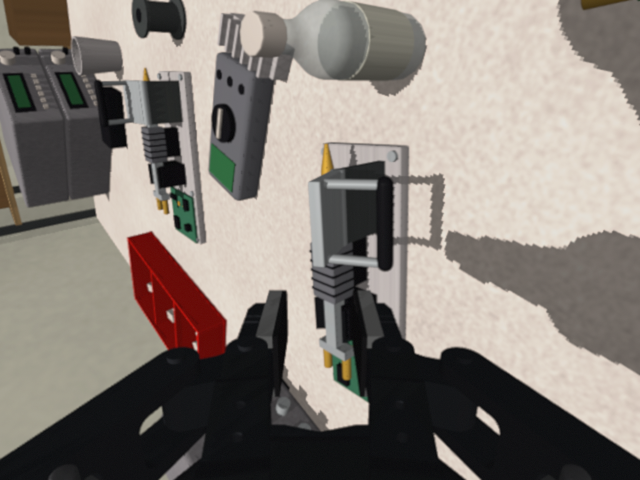

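send_rows --motion "-0.2 -0.4 -1.5 0 2 0.5 0.72;-0.2 -0.4 -1.5 0 1.5 0.5 0.72;0 -0.3 -1.5 0 0 0 0.72;0 0 -1 0 0 0 0.72;0 0 0 0 0 0 0.72;0 0 0 0 0 0 0.72"

```text
t: 19.47
eef_pos: [0.4889, 0.2606, 0.1019]
tool_rot: [0.059, -0.138, 0.911, -0.385]
contact_force: [-0.3, 0.0, 0.6]
gripper_width: 0.278
```

```bash
python3 - <<'E'
from arc import *
p[2]=np.load("q.npy")[2]
aimR([.4965,.2342,.0590],np.radians(47));o=get_obs()
im=read_camera("wrist");cv2.imwrite("pics/w16.png",im[:,:,::-1])
C=cam("wrist",o)
for th in (2.0,2.1):print(th,proj(C,j2w(p[:3],flap(th,[[-.081,-.01,.099],[-.033,-.01,.099]]))).round(0).tolist())
E
```

```text
t 19.4667 e [0.4889 0.2606 0.1019] d cm [ 0.76 -2.64 -4.29] rot [-1.09 -0.26  0.82] F [-0.3  0.   0.6] w 0.278
2.0 [[333.0, 226.0], [333.0, 319.0]]
2.1 [[343.0, 224.0], [342.0, 317.0]]
```

View pics/w16.png

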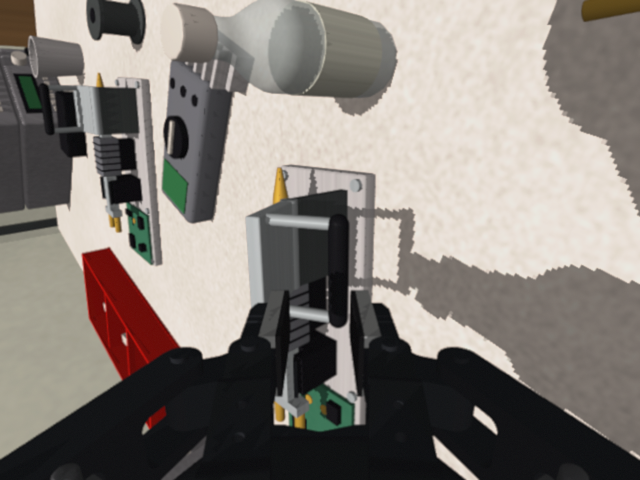

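send_rows --motion "-0.2 0.65 -0.75 -1 -0.3 0.5 0.68;0 0 0 0 0 0 0.68;0.2 -0.7 -0.7 0 0 0 0.68;0 0 0 0 0 0 0.68;0 0 0 0 0 0 0.68"

```text
t: 19.93
eef_pos: [0.4897, 0.2617, 0.0875]
tool_rot: [0.063, -0.142, 0.907, -0.393]
contact_force: [0.1, 0.1, -0.5]
gripper_width: 0.319
```

```bash
python3 - <<'E'
from arc import *
p[2]=np.load("q.npy")[2]
aimR([.4965,.2342,.0590],np.radians(47));o=get_obs()
im=read_camera("wrist");cv2.imwrite("pics/w17.png",im[:,:,::-1])
E
```

```text
t 19.9333 e [0.4897 0.2617 0.0875] d cm [ 0.68 -2.75 -2.85] rot [-0.2   0.16  0.22] F [ 0.1  0.1 -0.5] w 0.319
```

View pics/w17.png

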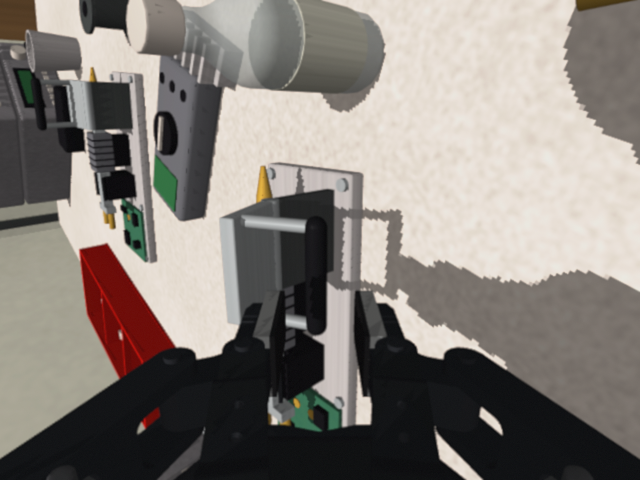

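send_rows --motion "0.1 -0.8 -0.8 0 0 0 0.68;0.15 -0.9 -0.9 0 0 0 0.68;0.15 -0.5 -0.5 0 0 0 0.68;0 0 0 0 0 0 0.68;0 0 0 0 0 0 0.68"

```text
t: 20.4
eef_pos: [0.4938, 0.2371, 0.0639]
tool_rot: [0.063, -0.142, 0.907, -0.393]
contact_force: [0.0, 0.3, 0.4]
gripper_width: 0.315
```

```bash
python3 - <<'E'
from arc import *
p[2]=np.load("q.npy")[2]
aimR([.4965,.2342,.0590],np.radians(47));est()
im=read_camera("wrist");cv2.imwrite("pics/w18.png",im[:,:,::-1])
E
```

```text
t 20.4 e [0.4938 0.2371 0.0639] d cm [ 0.27 -0.29 -0.49] rot [-0.19  0.17  0.25] F [0.  0.3 0.4] w 0.315
grasp jig mm [-57.8  84.3  76.7] theta 2.0 r 61.9 tau deg 46.9 F [0.  0.3 0.4] w 0.315 t 20.4
```

View pics/w18.png

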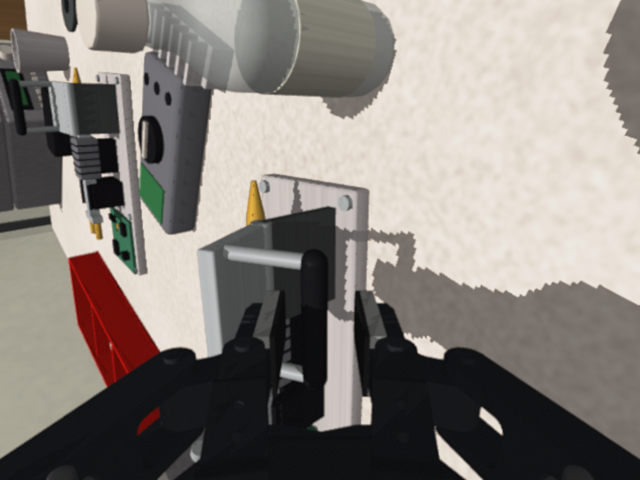

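send_rows --motion "0.15 -0.35 -0.4 0 0 0 0.68;0 0 0 0 0 0 0.8;0 0 0 0 0 0 1;0 0 0 0 0 0 1;0 0 0 0 0 0 1" --newtons 25

```text
t: 20.87
eef_pos: [0.4959, 0.2338, 0.0603]
tool_rot: [0.064, -0.141, 0.907, -0.392]
contact_force: [1.1, -1.4, -2.0]
gripper_width: 0.106
```

```bash
python3 - <<'E'
from arc import *
th,tau=est()
plan(np.arange(th-.11,1.0,-.11),np.radians(np.maximum(46-2*np.arange(1,20),0)))
E
```

```text
grasp jig mm [-57.5  80.1  73. ] theta 2.04 r 56.9 tau deg 46.9 F [ 1.1 -1.4 -2. ] w 0.106 t 20.8667
0.18 -0.44 0.40 2.6 1.1 -0.2
0.06 -0.18 0.49 1.9 0.6 -0.0
0.07 -0.23 0.46 1.9 0.6 0.0
0.09 -0.28 0.43 1.9 0.6 -0.0
0.10 -0.33 0.39 1.9 0.6 -0.0
0.12 -0.37 0.35 1.9 0.6 -0.0
0.13 -0.41 0.30 1.9 0.6 0.0
0.14 -0.44 0.24 1.9 0.6 -0.0
0.15 -0.46 0.19 1.9 0.6 0.0
```

Bar gripped (width 0.106). Reverse the arc.

send_rows --motion "0.03 -0.1 0.55 2 0.6 0 1;0.05 -0.16 0.58 2 0.6 0 1;0.07 -0.22 0.57 2 0.6 0 1;0.09 -0.28 0.52 2 0.6 0 1;0.11 -0.36 0.48 2 0.6 0 1;0.13 -0.42 0.42 2 0.6 0 1"

```text
t: 21.37
eef_pos: [0.4994, 0.2232, 0.0862]
tool_rot: [0.05, -0.151, 0.946, -0.284]
contact_force: [-0.6, 1.3, -7.8]
gripper_width: 0.103
```

```bash
python3 - <<'E'
from arc import *
th,tau=est()
plan(np.arange(th-.11,.6,-.11),tau-np.radians(3*np.arange(1,20)))
E
```

```text
grasp jig mm [-57.5  65.7 101.8] theta 1.479 r 59.0 tau deg 33.5 F [-0.6  1.3 -7.8] w 0.103 t 21.3667
0.25 -0.72 -0.10 2.7 1.4 -0.6
0.12 -0.38 0.28 2.9 0.9 0.0
0.13 -0.41 0.23 2.9 0.9 0.0
0.14 -0.43 0.18 2.9 0.9 -0.0
0.14 -0.45 0.12 2.9 0.9 0.0
0.15 -0.46 0.06 2.9 0.9 0.0
0.15 -0.47 0.00 2.9 0.9 -0.0
```

send_rows --motion "0.17 -0.55 0.12 2.8 1 0 1;0.16 -0.52 0.15 2.8 0.9 0 1;0.17 -0.55 0.15 2.8 0.9 0 1;0.17 -0.55 0.12 2.8 0.9 0 1;0.18 -0.57 0.06 2.8 0.9 0 1;0.18 -0.57 0 2.8 0.9 0 1"

```text
t: 21.87
eef_pos: [0.503, 0.2133, 0.0945]
tool_rot: [0.029, -0.164, 0.98, -0.113]
contact_force: [-10.3, 7.4, 9.7]
gripper_width: 0.102
```

```bash
python3 - <<'E'
from arc import *
th,tau=est()
plan(np.arange(th-.11,-.15,-.11),np.maximum(tau-np.radians(2*np.arange(1,20)),0))
im=read_camera("wrist");cv2.imwrite("pics/w19.png",im[:,:,::-1])
E
```

```text
grasp jig mm [-57.3  49.2 112.6] theta 1.142 r 58.8 tau deg 13.4 F [-10.3   7.4   9.7] w 0.102 t 21.8667
0.20 -0.69 -0.32 1.6 1.7 -1.4
0.15 -0.48 0.14 1.9 0.6 0.0
0.16 -0.49 0.08 1.9 0.6 -0.0
0.16 -0.49 0.02 1.9 0.6 0.0
0.16 -0.49 -0.05 1.9 0.6 -0.0
0.15 -0.49 -0.11 1.9 0.6 0.0
0.16 -0.49 -0.17 1.3 0.4 0.0
0.16 -0.51 -0.23 0.0 0.0 0.0
0.15 -0.49 -0.29 0.0 0.0 0.0
0.14 -0.45 -0.34 0.0 0.0 0.0
0.13 -0.41 -0.39 0.0 0.0 0.0
```

View pics/w19.png

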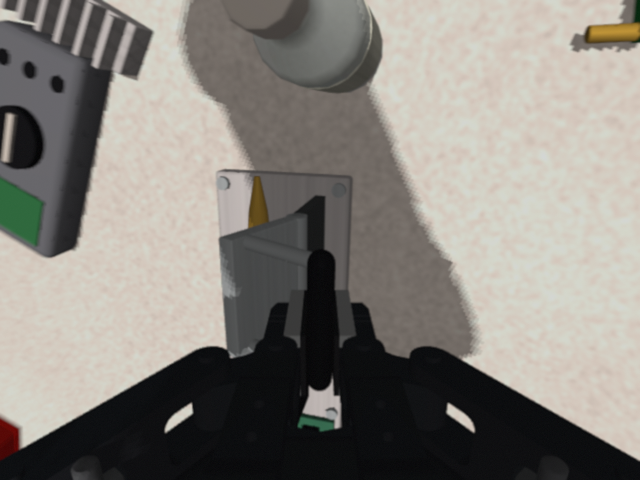

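send_rows --motion "0.2 -0.65 0.05 0 0.5 -0.5 1;0.2 -0.65 0.1 0 0 0 1;0.2 -0.65 0.05 0 0 0 1"

```text
t: 22.17
eef_pos: [0.5075, 0.1989, 0.1]
tool_rot: [0.025, -0.159, 0.981, -0.105]
contact_force: [-4.4, 5.6, 3.9]
gripper_width: 0.104
```

```bash
python3 - <<'E'
from arc import *
th,tau=est()
plan(np.arange(th-.11,-.15,-.11),np.maximum(tau-np.radians(2*np.arange(1,20)),0))
E
```

```text
grasp jig mm [-57.2  33.6 118.3] theta 0.864 r 59.9 tau deg 12.3 F [-4.4  5.6  3.9] w 0.104 t 22.1667
0.18 -0.59 -0.63 1.6 1.5 -0.8
0.16 -0.50 -0.02 1.9 0.6 -0.0
0.16 -0.49 -0.08 1.9 0.6 -0.0
0.15 -0.48 -0.14 1.9 0.6 0.0
0.15 -0.46 -0.20 1.9 0.6 -0.0
0.14 -0.44 -0.26 1.9 0.6 0.0
0.15 -0.46 -0.32 0.3 0.1 0.0
0.14 -0.43 -0.37 0.0 0.0 0.0
0.12 -0.39 -0.42 0.0 0.0 0.0
```

send_rows --motion "0.18 -0.58 -0.2 1 0.6 0 1;0.18 -0.58 -0.2 1 0.3 0 1;0.18 -0.58 -0.2 1 0.3 0 1;0.17 -0.55 -0.25 1 0.3 0 1"

```text
t: 22.5
eef_pos: [0.5124, 0.1841, 0.0984]
tool_rot: [0.018, -0.162, 0.985, -0.062]
contact_force: [-5.8, 1.2, 12.0]
gripper_width: 0.104
```

```bash
python3 - <<'E'
from arc import *
th,tau=est()
plan(np.arange(th-.11,-.15,-.11),np.maximum(tau-np.radians(2*np.arange(1,20)),0))
E
```

```text
grasp jig mm [-57.1  16.5 117. ] theta 0.573 r 58.6 tau deg 7.4 F [-5.8  1.2 12. ] w 0.104 t 22.5
0.10 -0.42 -0.66 1.6 1.5 -1.1
0.15 -0.47 -0.18 1.9 0.6 0.0
0.14 -0.45 -0.24 1.9 0.6 0.0
0.14 -0.44 -0.30 1.3 0.4 -0.0
0.14 -0.45 -0.35 0.0 0.0 0.0
0.13 -0.41 -0.40 0.0 0.0 0.0
```

send_rows --motion "0.15 -0.55 -0.4 1.5 0.8 -0.5 1;0.15 -0.55 -0.4 1.5 0.5 0 1;0.15 -0.52 -0.45 1 0.3 0 1;0.15 -0.5 -0.5 1 0.3 0 1"

```text
t: 22.83
eef_pos: [0.5189, 0.1642, 0.0874]
tool_rot: [0.01, -0.158, 0.987, -0.013]
contact_force: [-3.5, 1.3, 6.9]
gripper_width: 0.107
```

```bash
python3 - <<'E'
from arc import *
th,tau=est()
plan(np.arange(th-.11,-.15,-.11),np.maximum(tau-np.radians(2*np.arange(1,20)),0))
E
```

```text
grasp jig mm [-56.9  -6.3 106.1] theta 0.133 r 56.5 tau deg 1.6 F [-3.5  1.3  6.9] w 0.107 t 22.8333
0.03 -0.23 -0.63 1.3 1.3 -0.5
0.13 -0.41 -0.40 0.0 0.0 0.0
```

send_rows --motion "0.1 -0.35 -0.5 0.5 0.8 0 1;0.08 -0.25 -0.5 0 0 0 1;0 -0.05 -0.4 0 0 0 1"

```text
t: 23.08
eef_pos: [0.5217, 0.1612, 0.0809]
tool_rot: [0.005, -0.158, 0.987, -0.003]
contact_force: [-15.7, -7.5, 46.2]
gripper_width: 0.103
```

```bash
python3 - <<'E'
from arc import *
th,tau=est()
im=read_camera("wrist");cv2.imwrite("pics/w20.png",im[:,:,::-1])
E
```

```text
grasp jig mm [-55.  -10.4  99.6] theta 0.002 r 53.9 tau deg 0.4 F [-15.7  -7.5  46.2] w 0.103 t 23.0833
```

View pics/w20.png

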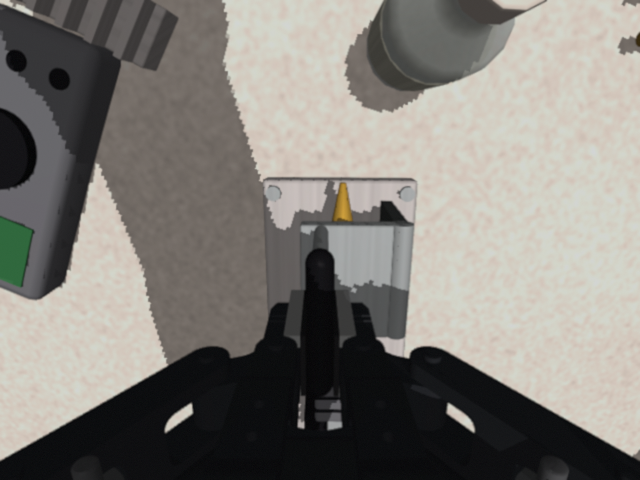

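send_rows --motion "0 0 0 0 0 0 0.7;0 0 0 0 0 0 0.55;0 0 0 0 0 0 0.55;0 0 0 0 0 0 0.55;0 0 1 0 0 0 0.55;0 0 1.5 0 0 0 0.55;0 0 2.5 0 0 0 0.5;0 0 3 0 0 0 0.5;0 0 3 0 0 0 0.5;0 0 3 0 0 0 0.5;0 0 0 0 0 0 0.5;0 0 0 0 0 0 0.5"

```text
t: 24.13
eef_pos: [0.5197, 0.1603, 0.2309]
tool_rot: [0.004, -0.158, 0.987, -0.004]
contact_force: [-0.4, 0.3, -0.1]
gripper_width: 0.503
```

```bash
python3 - <<'E'
from arc import *
est();o=get_obs();np.save("o21.npy",o,allow_pickle=True);print(o["eef_pos"])
im=read_camera("wrist");cv2.imwrite("pics/w21.png",im[:,:,::-1])
C=cam("wrist",o)
for th in (0,.05,.1,.2):print(th,proj(C,j2w(p[:3],flap(th,[[-.081,-.01,.099],[-.033,-.01,.099]]))).round(0).tolist())
im=read_camera("scene");cv2.imwrite("pics/s21.png",cv2.resize(im[150:350,280:480,::-1],None,fx=3,fy=3,interpolation=cv2.INTER_CUBIC))
E
```

```text
grasp jig mm [-57.2 -10.6 249.6] theta 0.534 r 193.9 tau deg 0.5 F [-0.4  0.3 -0.1] w 0.503 t 24.1333
[0.51968256 0.16025867 0.23090242]
0 [[321.0, 190.0], [321.0, 254.0]]
0.05 [[324.0, 190.0], [323.0, 255.0]]
0.1 [[327.0, 191.0], [326.0, 256.0]]
0.2 [[334.0, 192.0], [333.0, 257.0]]
```

View pics/w21.png

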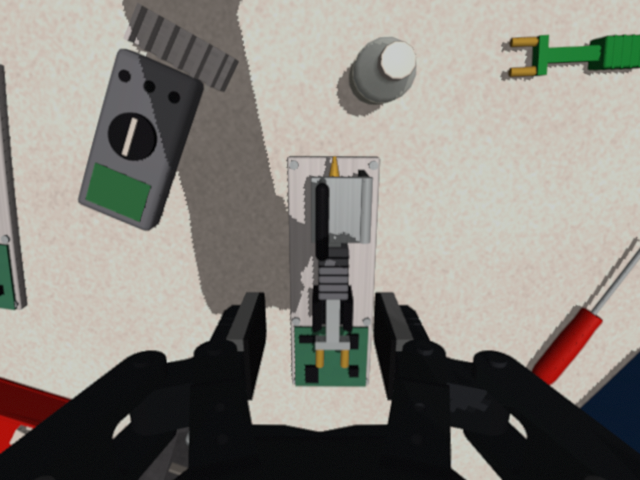

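View pics/s21.png

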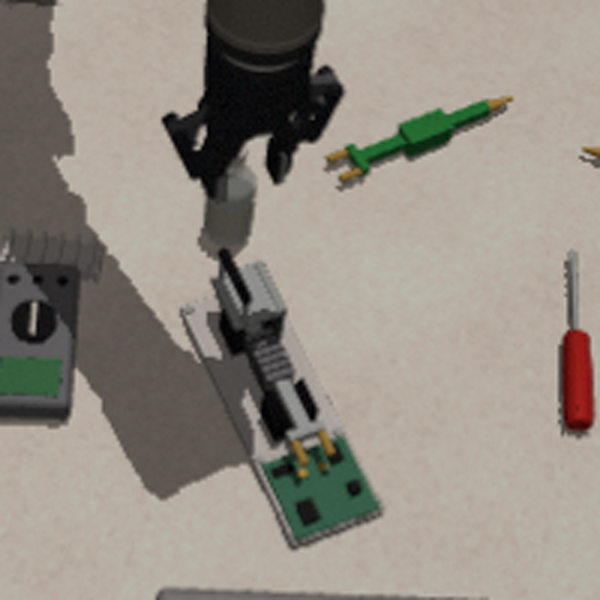

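```bash
python3 - <<'E'
import cv2
s=cv2.imread("pics/w21.png")
cv2.imwrite("pics/w21z.png",cv2.resize(s[145:265,280:390],None,fx=5,fy=5,interpolation=cv2.INTER_CUBIC))
cv2.imwrite("pics/w21y.png",cv2.resize(s[240:395,280:390],None,fx=3.8,fy=3.8,interpolation=cv2.INTER_CUBIC))
E
```

```text
(no output)
```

View pics/w21z.png

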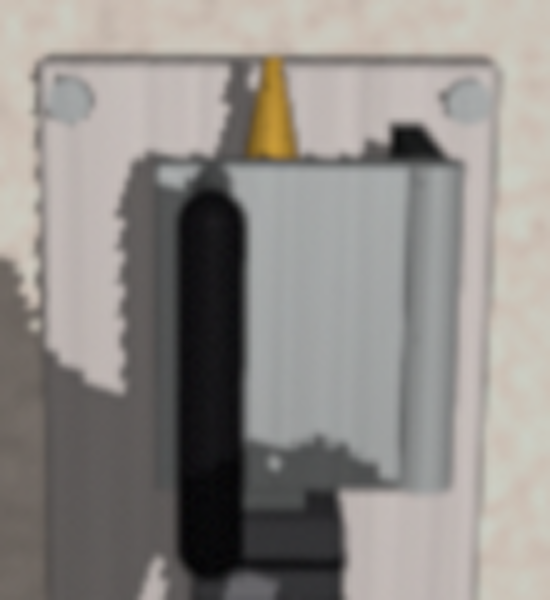

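View pics/w21y.png

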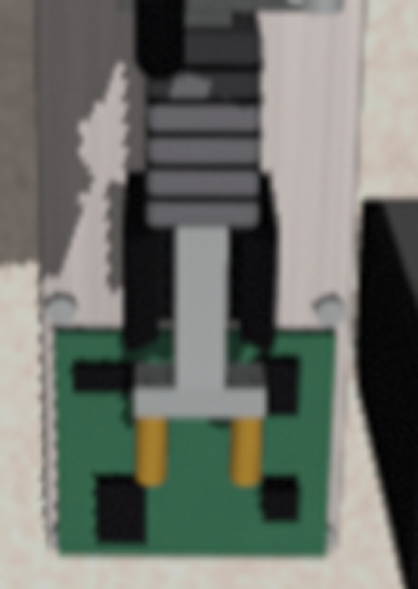

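```bash
python3 - <<'E'
from h import *
im=read_camera("scene")[:,:,::-1];cv2.imwrite("pics/s22.png",im)
a=cv2.imread("pics/scene0.png")
d=(np.abs(a.astype(int)-im).max(2)>60).astype(np.uint8)*255;cv2.imwrite("pics/d22.png",np.hstack([im[100:460],cv2.merge([d]*3)[100:460]])[:,::1][:, :]); 
cv2.imwrite("pics/d22.png",cv2.resize(cv2.imread("pics/d22.png"),(800,225)))
E
```

```text
(no output)
```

View pics/d22.png

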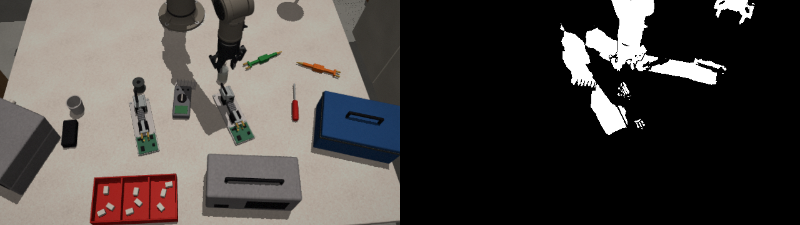

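Only the arm, its shadows and the worked cartridge and flap differ from the first picture; everything else stands where it was.

```bash
python3 -c "
from station import *
print(hand_in(),get_obs()['t'])"
```

```text
the job is handed in; nothing more can be done
the job is handed in; nothing more can be done
```

I turned the cartridge in the left jig (as the robot sees it) end for end, so its fork now faces out over the board. The flap is closed over it, and the job is handed in.

**What I did:** I gripped the handle bar and swung the flap open to about 2.05 rad, at its stop. I then lifted the cartridge clear, turned it 180° in the air and lowered it into both slots. I let go once it had touched down (about 11 N of contact), and swung the flap back until it met its stop.

**Last checks:**
- **Cartridge:** the pictures show the fork out and the shank in the front slot. The grip is between the saddles, right way up, and the point sticks out at the rear. I judged level by eye and by the tool height at release, which was within 0.5 mm of the height at pick-up.
- **Flap:** by the arm's pose at the stop its angle was about 0.00 rad. The last wrist picture gives about 0.02 rad, which is within camera error.
- **Surroundings:** comparing the scene pictures before and after, only the arm, its shadows and the jig I worked on had changed.
- **Forces and time:** the highest wrist force I read was about 47 N, against the flap stops at both ends. The work was finished at about 24 s.

**Disagreement:** the first measurements of the cartridge and the jig differed by 2–3 mm sideways, because the cartridge lay off-centre in its slot. I measured again above the saddles and corrected for it before lowering.

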